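# Line up the sample boats for a bake-out run and put the cover on

## Task

Get the analyser's loading plate ready: first clear the scraper off the plate and slide it blade first, fully home, into the slot of its holder. Then nudge the loose ceramic boats into one straight row, each centred and square in its own printed outline, filling the outlines one after another from the yellow one with no gap; slide the boats along the plate, do not lift them off it. Last, lower the clear cover over the two pins until it lies flush on both ledges, with everything let go and the bottles, dish and box left alone.

Things in the scene. Friction and masses are not known exactly. Their poses are not given: they have to be found in the camera images.
- tray: Fixed dark steel loading plate, 215 (x) by 400 (y) mm, 10 mm thick, edged by a grey rim 5 mm wide and 6 mm high. Origin: centre of its underside; x away from the robot, y left, z up. Boats rest on its top face, z = 10 mm. On its line x = 45 mm lie five printed outlines (one yellow, four white) between two grey ledges with a pin each.
- pin_left (a point): Foot, on the ledge's top, of the left steel locating pin (plate frame x 45, y 153, z 34 mm): 8 mm in diameter, 18 mm high, the last 6 mm tapering to 3 mm. It rises from the middle of a grey ledge, 44 (x) by 24 (y) mm, standing 24 mm above the plate's top face. The right pin and ledge are the same, at y = -153 mm.
- mark0 (a point): Centre, on the plate's top face, of the yellow outline: the first place, at the left (+y) end of the row; a thin printed rectangle 62 mm long along the plate's x and 30 mm along y, at plate frame x = 45, y = 104 mm. The outlines are 52 mm apart.
- mark1 (a point): Centre, on the plate's top face, of the second outline; a thin printed rectangle 62 mm long along the plate's x and 30 mm along y, at plate frame x = 45, y = 52 mm. The outlines are 52 mm apart.
- mark2 (a point): Centre, on the plate's top face, of the third outline; a thin printed rectangle 62 mm long along the plate's x and 30 mm along y, at plate frame x = 45, y = 0 mm. The outlines are 52 mm apart.
- mark3 (a point): Centre, on the plate's top face, of the fourth outline; a thin printed rectangle 62 mm long along the plate's x and 30 mm along y, at plate frame x = 45, y = -52 mm. The outlines are 52 mm apart.
- mark4 (a point): Centre, on the plate's top face, of the fifth outline, at the right (-y) end; a thin printed rectangle 62 mm long along the plate's x and 30 mm along y, at plate frame x = 45, y = -104 mm. The outlines are 52 mm apart.
- seat (a point): Point midway between the two pins, level with the ledges' tops (34 mm above the plate's underside): where the origin of the seated cover lies. Axes as the plate's.
- boat0: White ceramic sample boat (may be absent), an open empty trough 56 mm long (its x), 24 mm wide (its y), 16 mm high, walls 3 mm, about 60 g. Origin: centre of its underside. All boats are alike and either end may point either way.
- boat1: White ceramic sample boat (may be absent), an open empty trough 56 mm long (its x), 24 mm wide (its y), 16 mm high, walls 3 mm, about 60 g. Origin: centre of its underside. All boats are alike and either end may point either way.
- boat2: White ceramic sample boat (may be absent), an open empty trough 56 mm long (its x), 24 mm wide (its y), 16 mm high, walls 3 mm, about 60 g. Origin: centre of its underside. All boats are alike and either end may point either way.
- boat3: White ceramic sample boat (may be absent), an open empty trough 56 mm long (its x), 24 mm wide (its y), 16 mm high, walls 3 mm, about 60 g. Origin: centre of its underside. All boats are alike and either end may point either way.
- boat4: White ceramic sample boat (may be absent), an open empty trough 56 mm long (its x), 24 mm wide (its y), 16 mm high, walls 3 mm, about 60 g. Origin: centre of its underside. All boats are alike and either end may point either way.
- scraper: Flat steel scraper, at first lying flat on the plate over the outlines: blade 150 mm long (its x), 46 mm wide (y), 4 mm thick, about 140 g in all. Origin: centre of the blade's underside; z up. An orange handle bar stands on its rear part.
- scraper_tip (a point): Middle of the scraper's front edge, at its underside (scraper frame x = +75 mm): the end that goes into the slot first.
- scraper_grip (a point): Centre of the scraper's orange handle bar (scraper frame x = -35 mm, z = 19 mm). The bar is 60 mm long (x from -65 to -5 mm), 16 mm wide (y), and stands from 4 to 34 mm above the underside; grip it across its width from above.
- holder: Fixed scraper holder on the bench, left or right of the plate. Origin: centre of its underside; x points into the slot. Grey floor slab, x from -85 to 75 mm, 74 mm wide, top at 14 mm. Over its far part, x = 0 to 75 mm, a blue housing (top at 30 mm) forms a letterbox slot, open to -x. The bare part of the slab is a step on which the handle end rests.
- slot_end (a point): Middle of the slot's back wall at its floor (holder frame x = 69, z = 14 mm). The slot is 54 mm wide, 10 mm high (z 14 to 24 mm) and 69 mm deep. With the scraper's tip at the back wall the handle stays outside, its front end 11 mm before the mouth.
- cover: Clear plastic cover, at first flat on the bench at the side of the plate away from the holder: 60 mm (its x) by 334 mm (y) by 5 mm, about 300 g, blue stripes along its long edges. Two through holes 11 mm in diameter at y = +153 and -153 mm take the pins; either way round is right. Origin: centre of the underside. On the ledges it clears the boats by 8 mm.
- cover_grip (a point): Centre of the blue handle bar on the cover's middle (cover frame z = 18 mm): 16 mm (x) by 70 mm (y), from 5 to 31 mm above the underside; grip it across its 16 mm width from above.
- bottle_blue: Bystander: clear bottle with a blue cap, 72 mm across, 150 mm high. Origin: centre of its foot.
- bottle_white: Bystander: white plastic bottle, 64 mm across, 130 mm high. Origin: centre of its foot.
- dish: Bystander: white ceramic dish, 90 mm across, 28 mm high. Origin: centre of its foot.
- tipbox: Bystander: green plastic box 70 by 110 by 40 mm. Origin: centre of its underside.

How it is judged:
By the outcome, as a careful person would: the job done as asked, in the order asked, and still so for the second after the job is handed in, with the robot touching nothing.
Of boat0, boat1, boat2, boat3, boat4 only 3 to 5 are there at a start; the rules pass over those that are not, and their reading is None.
At some moment in a run one of boat0, boat1, boat2, boat3, boat4 may be knocked a few centimetres aside while the robot is not near it.
Once in a run the grip may slacken for a moment while it holds something.
It also fails if it takes over 210 s, if anything falls off the work surface, if the arm or the gripper's body presses on something with over 40 N, if the wrist force passes 120 N, or if a joint passes its speed limit or range.

## Robot

A 7-joint arm with a two-finger parallel gripper is mounted at the origin on the work surface. World frame = base frame: x ahead of the robot, y to its left, z up, the work surface at z = 0. Lengths are in m, angles in rad, forces in N, time in s.
With the tool pointing down it reaches from about 0.425 to 0.925 m from the base axis. Payload 6.8 kg.
Tool frame: the origin (TCP) lies midway between the tips of the shut fingers; the grasp point (between the pads) lies 19 mm behind it (bot.hold_point_z is the distance from the TCP to the grasp point, in m); z points along the fingers, y is the line along which they close (so a half turn about z gives the same grasp; the last joint's range is limited). The gripper opens to 85 mm and grips with 20 to 120 N. Pads are 22 mm wide; open, the fingers measure 114 mm over their backs; the gripper's body (76 mm by 85 mm) begins 54 mm behind the grasp point. The pads swing forward as they close: fully open they stand 13 mm farther back than shut.
Start: joints at [-1.38, 0.477, 0.022, 1.555, -0.011, 1.109, -0.083], TCP at [0.199, 0.645, 0.231] pointing down, gripper open.
Joint ranges: [-2.96, 2.96], [-0.34, 2.1], [-1.41, 1.46], [0.24, 2.44], [-1.37, 4.51], [0.17, 1.92], [-2.96, 2.96]. Speed limits (rad/s): [2.39, 2.39, 3.14, 3.14, 3.14, 3.14, 3.14].

## Interface

Orientations are given as a unit quaternion [w, x, y, z].
In Python, from station import bot gives the robot as it stands. The module is installed in compiled form; this text tells all that it offers.
- The arm moves only by the tool step_arm, never from a script. Its argument "increments" is a list that holds one entry, the list of rows, each a list of 7 numbers: the opening, from -1 (shut) to 1 (fully open), then the shift along the tool's x, y, z in mm, then the turn, a rotation vector about the tool's x, y, z in degrees. In form: [[[grip, x, y, z, ax, ay, az], ...]]. A call has 1 to 10 rows; each row is the pose to reach, as a shift and turn from the pose commanded when the call began, along the tool's axes at that moment; what a row does not reach only later rows make up. A row lasts 1/12 s, in which the tool goes at most 41.7 mm and 7.16 degrees, less where a joint would pass 70% of its speed; a pose out of reach is approached as far as the arm can. A call with a gripper value outside its range is refused whole. The fingers move at their own pace and stop on an object; "force" is the grip in N (left out, the last holds). Time passes only in rows, so rows that repeat a pose let the fingers close. It gives the time, the measured TCP pose, the force, the opening and the grip force at its end, in the units of the state.
- bot.get_obs(): the state, without advancing time (a new reading comes with each control period).
- bot.read_camera(name): name is "scene" or "side" or "wrist"; returns a dict with "image" (480x640x3 uint8, red, green, blue), "camera_matrix" (3x3 intrinsics, pixels), "dist" ([k1, k2, p1, p2, k3] as OpenCV has them; the pictures are not rectified), "R" (3x3) and "t" (3): a world point X has camera coordinates R X + t. Camera axes: x right, y down, z forward; pixel columns grow to the right and rows downward; lengths in m; the calibration is good to about 2 mm. A picture is of the moment at which its call begins. There is no depth.
- bot.hand_in(): hands the job in; it is judged then, once.
The state is a dict: "t": time; "q": joint angles; "joint_vel": joint speeds; "joint_torque": joint torques, N m; "eef_pos": TCP position; "tool_rot": TCP orientation; "contact_force": force on the tool from outside, world axes, zero at the start; "torque": the same for the moment, N m; "gripper_width": opening from 0.0 (shut) to 1.0 (fully open); "grasp_force": force on a finger pad.
Only numpy, scipy, OpenCV 4.12 (cv2) and the standard library are available. Lean on these libraries where they do the work, as an engineer would, in place of code of your own. Each camera call takes 0.05 s, during which the arm holds its last target. There are 200 camera calls.

## Working session

There is one attempt and no reset: what is moved stays moved. The work goes in short steps, Python scripts to look and compute and a tool call to move; the robot and the scene stay as the last step left them, time stands still between calls to the robot, and variables do not carry over. Pictures are saved under pics/ and viewed, at most 14 in all, crops included, and the job is handed in when it is done.

Besides the shell and the picture viewer there is one more tool, called after "Emit:" as name(argument=value, ...), one argument or row to a line, values as JSON. step_arm: Moves the arm, as the interface text tells. Its arguments: {"type":"object","properties":{"increments":{"type":"array"},"force":{"type":"number"}},"required":["increments"]}

```bash
mkdir -p pics; cat > h.py <<'E'
import numpy as np, cv2
from station import bot
from scipy.spatial.transform import Rotation as Ro
def cam(n,save=None):
    c=bot.read_camera(n)
    c={k:(np.array(v) if k!='image' else v) for k,v in c.items()}
    if save: cv2.imwrite(f'pics/{save}.png',cv2.cvtColor(c['image'],cv2.COLOR_RGB2BGR))
    return c
def toplane(c,px,z):
    px=np.asarray(px,float).reshape(-1,1,2)
    u=cv2.undistortPoints(px,c['camera_matrix'],c['dist']).reshape(-1,2)
    d=np.c_[u,np.ones(len(u))]@c['R']; o=-c['R'].T@c['t']
    return o+d*((z-o[2])/d[:,2])[:,None]
def proj(c,X):
    r=cv2.Rodrigues(c['R'])[0]
    return cv2.projectPoints(np.asarray(X,float).reshape(-1,1,3),r,c['t'],c['camera_matrix'],c['dist'])[0].reshape(-1,2)
def state():
    o=bot.get_obs(); q=o['tool_rot']; R=Ro.from_quat([q[1],q[2],q[3],q[0]])
    return o,np.array(o['eef_pos']),R
E
python3 - <<'E'
from h import *
o,p,R=state(); print(o); print(R.as_matrix().round(3))
for n in ('scene','side','wrist'):
    c=cam(n,n+'0'); print(n,(-c['R'].T@c['t']).round(3),c['R'][2].round(3),c['camera_matrix'][0,0])
E
```

```text
{'t': 0.0, 'q': array([-1.38006226,  0.47778269,  0.02233985,  1.55645318, -0.01149165,
        1.10929381, -0.08311556]), 'joint_vel': array([-9.13944874e-04, -1.03331491e-04,  9.37558840e-04, -6.08750687e-04,
        8.40283144e-04,  9.97371133e-05,  4.55728026e-04]), 'joint_torque': array([-8.21931990e-04, -5.96452582e+01,  1.60698362e+00, -2.81206530e+01,
        1.22669328e-02,  9.42428451e-03,  4.11067191e-06]), 'eef_pos': array([0.19856683, 0.64451468, 0.23033666]), 'tool_rot': array([-6.42486543e-05,  1.48856858e-01,  9.88858341e-01, -9.02119771e-04]), 'contact_force': array([ 0.01108497, -0.56159308,  0.5432013 ]), 'torque': array([-0.01266985, -0.02878435, -0.02805975]), 'grasp_force': 0.0, 'gripper_width': 0.9985917844318102}
[[-0.956  0.294 -0.   ]
 [ 0.294  0.956 -0.002]
 [-0.    -0.002 -1.   ]]
scene [1.572 0.755 1.184] [-0.596 -0.448 -0.667] 538.6663570534055
side [0.342 1.04  0.851] [ 0.186 -0.791 -0.583] 483.9111318205884
wrist [0.127 0.667 0.374] [ 0.282 -0.088 -0.956] 374.43850911096683
```

View pics/scene0.png

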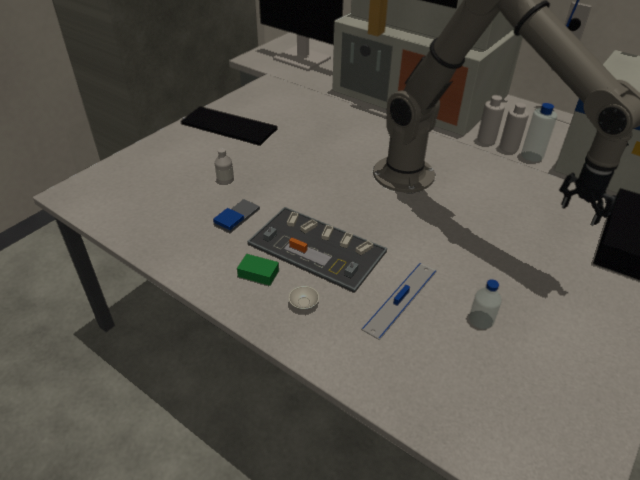

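View pics/side0.png

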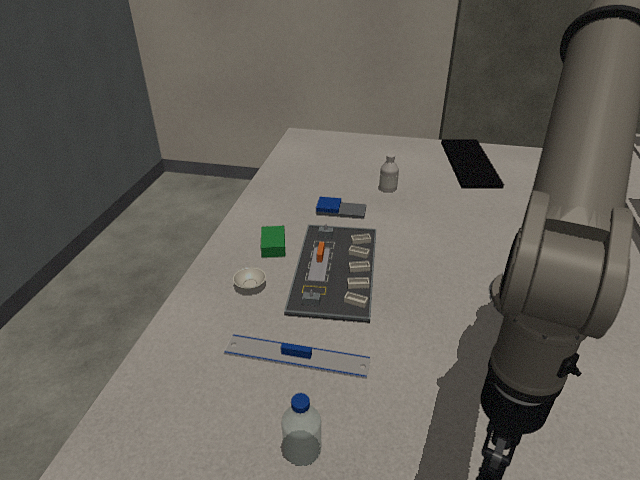

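The scene shows five boats along the robot side of the plate. The scraper lies on the outlines with its handle at (298,244) scene, blade towards yellow at (337,266). The holder (blue, 228,219) is on the right and the cover (400,300) on the left. Next, rough positions.

```bash
python3 - <<'E'
from h import *
S={'scene':dict(plate=[(249,243),(286,208),(385,250),(353,287)],orange=[(298,244)],blue=[(228,219)],cov=[(363,328),(378,335),(435,270),(419,264)],cg=[(401,295)],green=[(258,269)],dish=[(303,299)],wb=[(224,180)],bb=[(484,322)]),
'side':dict(plate=[(307,226),(376,228),(372,320),(286,316)],orange=[(321,251)],blue=[(329,205)],cov=[(224,352),(230,336),(369,357),(367,375)],cg=[(296,350)],green=[(272,241)],dish=[(250,281)],wb=[(389,188)],bb=[(300,455)])}
for n in S:
    c=cam(n)
    for k,v in S[n].items():
        z=dict(plate=.013,orange=.04,blue=.03,cov=.005,cg=.03,green=.04).get(k,.01)
        print(n,k,toplane(c,v,z)[:,:2].round(3).tolist())
E
```

```text
scene plate [[0.663, -0.19], [0.448, -0.21], [0.422, 0.178], [0.619, 0.187]]
scene orange [[0.593, -0.042]]
scene blue [[0.629, -0.313]]
scene cov [[0.725, 0.293], [0.721, 0.34], [0.398, 0.345], [0.405, 0.293]]
scene cg [[0.575, 0.324]]
scene green [[0.754, -0.068]]
scene dish [[0.745, 0.097]]
scene wb [[0.456, -0.503]]
scene bb [[0.505, 0.554]]
side plate [[0.663, -0.197], [0.449, -0.23], [0.408, 0.177], [0.618, 0.208]]
side orange [[0.584, -0.04]]
side blue [[0.616, -0.309]]
side cov [[0.729, 0.345], [0.733, 0.294], [0.4, 0.289], [0.398, 0.341]]
side cg [[0.561, 0.325]]
side green [[0.734, -0.058]]
side dish [[0.752, 0.095]]
side wb [[0.436, -0.501]]
side bb [[0.493, 0.557]]
```

```bash
cat >> h.py <<'E'
def plan(p1,head,p0=None,R0=None):
    "head: heading (deg) of tool y in world"
    o,p,R=state(); p0=p if p0 is None else np.array(p0); R0=R if R0 is None else R0
    a=np.radians(head); y=np.array([np.cos(a),np.sin(a),0]); z=np.array([0,0,-1.]); x=np.cross(y,z)
    Rt=Ro.from_matrix(np.c_[x,y,z])
    d=R0.inv().apply(np.array(p1)-p0)*1e3; rv=(R0.inv()*Rt).as_rotvec(degrees=True)
    n=max(np.linalg.norm(d)/41.7,np.linalg.norm(rv)/7.16)
    print('from',p0.round(4),'shift',d.round(1),'rot',rv.round(2),'rows',round(n,1))
    return Rt
E
python3 - <<'E'
from h import *
plan([.54,-.06,.38],5.7)
E
```

```text
from [0.1986 0.6448 0.2308] shift [-533.7 -573.2 -148.6] rot [-4.000e-02  3.000e-02  6.718e+01] rows 19.1
```

Emit:
step_arm(
  increments=[
    [[1,-20,-20,-30,0,0,4],[1,-45,-50,-60,0,0,8],[1,-70,-75,-90,0,0,12],[1,-95,-105,-120,0,0,16],[1,-125,-135,-148,0,0,20],[1,-150,-162,-148,0,0,24],[1,-178,-190,-148,0,0,28],[1,-205,-218,-148,0,0,32],[1,-230,-246,-148,0,0,36],[1,-256,-274,-148,0,0,40]],
  ],
)

```text
t: 1.08
eef_pos: [0.3597, 0.3132, 0.3796]
tool_rot: [-0.0, 0.48, 0.878, 0.0]
contact_force: [0.8, 0.3, 0.0]
gripper_width: 0.999
grasp_force: 0.0
```

```bash
python3 - <<'E'
from h import *
print(state()[0]['q'].round(2))
plan([.54,-.06,.38],5.7)
E
```

```text
[-1.12  0.02  0.28  1.82 -0.    1.31 -0.27]
from [0.3597 0.3132 0.3796] shift [-411.4  -49.8   -0.7] rot [ 0.03 -0.04 26.99] rows 9.9
```

Emit:
step_arm(
  increments=[
    [[1,-41,-5,0,0,0,3],[1,-82,-10,0,0,0,6],[1,-123,-15,0,0,0,9],[1,-164,-20,0,0,0,12],[1,-205,-25,0,0,0,15],[1,-246,-30,0,0,0,18],[1,-288,-35,0,0,0,21],[1,-329,-40,0,0,0,24],[1,-370,-45,0,0,0,27],[1,-411,-50,0,0,0,27]],
  ],
)

```text
t: 1.92
eef_pos: [0.5407, -0.0591, 0.3796]
tool_rot: [0.0, 0.671, 0.742, 0.001]
contact_force: [0.2, 0.1, 0.1]
gripper_width: 1.003
grasp_force: 0.0
```

```bash
python3 - <<'E'
from h import *
o,p,R=state();print(p,o['q'].round(2))
c=cam('wrist','w1'); print((-c['R'].T@c['t']).round(3),c['R'][2].round(3))
E
```

```text
[ 0.54070803 -0.05908608  0.37963143] [-0.63  0.16  0.73  1.7  -0.11  1.32  0.22]
[0.533 0.016 0.523] [ 0.03  -0.293 -0.956]
```

View pics/w1.png

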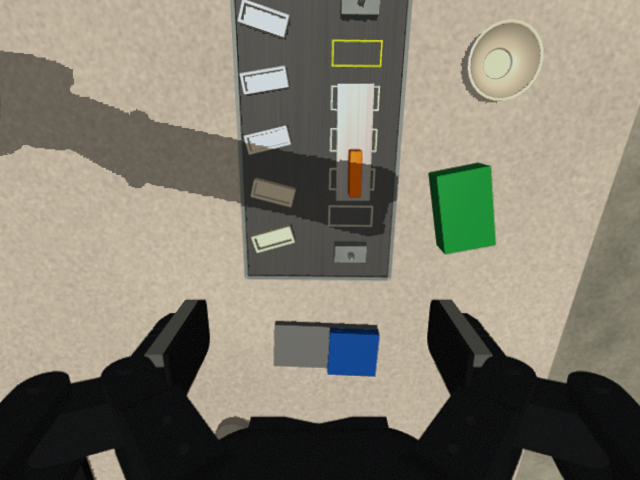

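The wrist view shows the plate spanning (233–410, 0–280). Yellow outline is at (357,53), fifth outline at (351,216), scraper blade from (337,84) to (371,200), handle at (355,173), and holder at (275–378, 322–376) with its mouth facing the robot. I'll zoom in for exact edges.

```bash
python3 - <<'E'
import cv2
im=cv2.imread('pics/w1.png'); a=im[0:148,318:418]; b=im[148:290,318:418]; 
import numpy as np
b=cv2.copyMakeBorder(b,0,6,0,0,cv2.BORDER_CONSTANT)
o=np.hstack([cv2.resize(np.clip(x.astype(float)*g,0,255).astype('uint8'),None,fx=4,fy=4,interpolation=cv2.INTER_CUBIC) for x,g in((a,1.2),(b,2))])
cv2.imwrite('pics/w1z.png',o); print(o.shape)
E
```

```text
(592, 800, 3)
```

View pics/w1z.png

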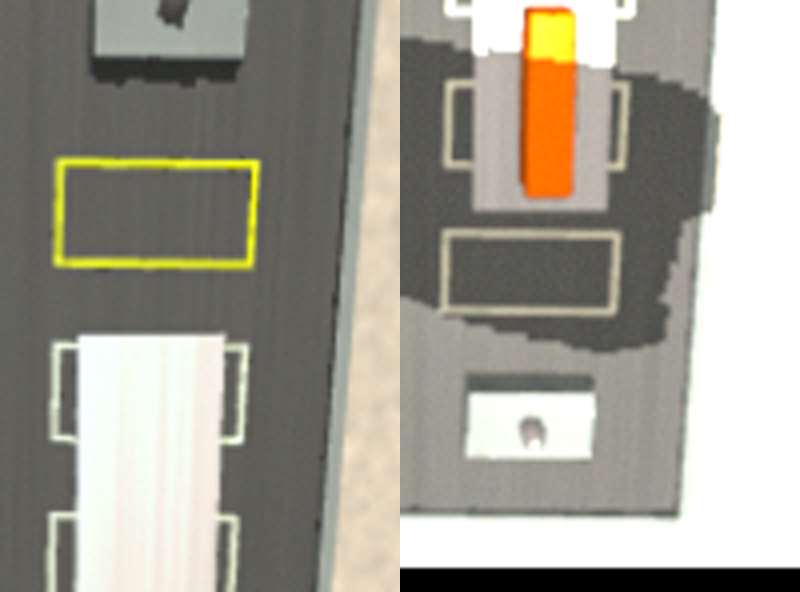

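```bash
python3 - <<'E'
from h import *
c=cam('wrist')
L=lambda q:[(318+(u+.5)/4-.5,(v+.5)/4-.5) for u,v in q]
Rr=lambda q:[(318+(u-400+.5)/4-.5,148+(v+.5)/4-.5) for u,v in q]
y=toplane(c,L([(56,158),(260,160),(255,268),(54,268)]),.01); m=toplane(c,Rr([(442,230),(621,232),(618,314),(441,314)]),.01)
print(np.linalg.norm(np.diff(y,axis=0),axis=1),np.linalg.norm(np.diff(m,axis=0),axis=1))
cy,cm=y.mean(0),m.mean(0); d=cy-cm; print('marks',cy,cm,np.linalg.norm(d),'yaw',np.degrees(np.arctan2(-d[0],d[1])))
b=toplane(c,L([(78,335),(225,335)])+Rr([(606,211),(472,211)]),.014)
f,r=b[:2].mean(0),b[2:].mean(0); print('blade',f,r,np.linalg.norm(f-r),np.linalg.norm(b[0]-b[1]),'head',np.degrees(np.arctan2(*(f-r)[1::-1])))
h=toplane(c,Rr([(527,8),(575,8),(573,197),(524,197)]),.044); f2,r2=h[:2].mean(0),h[2:].mean(0)
print('handle',h.mean(0),np.linalg.norm(f2-r2),np.linalg.norm(h[0]-h[1]),'head',np.degrees(np.arctan2(*(f2-r2)[1::-1])), 'pred',(f+r)/2-.035*(f-r)/np.linalg.norm(f-r))
E
```

```text
[0.06260862 0.03019468 0.06298856] [0.0627591  0.02996029 0.06311662]
marks [0.57727455 0.08532374 0.01      ] [ 0.5945517  -0.12242854  0.01      ] 0.2084694432043203 yaw 4.75390639556599
blade [0.57984084 0.05047551 0.014     ] [ 0.59436299 -0.09914646  0.014     ] 0.15032506689944858 0.046314534362157975 head 95.54370184123245
handle [ 0.59005091 -0.05805323  0.044     ] 0.06008983246642779 0.015005107263869298 head 96.39026649997433 pred [ 0.59048309 -0.05917178  0.014     ]
```

```bash
python3 - <<'E'
from h import *
plan([.5903,-.0587,.018],5.7)
E
```

```text
from [ 0.5412 -0.0647  0.3795] shift [  2.9  49.1 361.6] rot [ 0.05  0.23 -0.43] rows 8.8
```

Some motion was still settling when that picture was taken, so I'll retake it and correct the measurement.

```bash
python3 - <<'E'
from h import *
w1=cv2.imread('pics/w1.png'); c=cam('wrist','w2'); w2=cv2.imread('pics/w2.png'); o,p,R=state()
print(p,(-c['R'].T@c['t']).round(4), np.abs(o['joint_vel']).max())
for n,lo,hi in(('yel',(20,80,80),(35,255,255)),('or',(3,150,60),(18,255,255)),('blue',(100,150,60),(125,255,255))):
    P=[]
    for w in(w1,w2):
        m=cv2.inRange(cv2.cvtColor(w,cv2.COLOR_BGR2HSV),lo,hi); m=cv2.morphologyEx(m,cv2.MORPH_CLOSE,np.ones((3,3)))
        k=max(cv2.findContours(m,0,2)[0],key=cv2.contourArea); r=cv2.minAreaRect(k); P.append(r); 
    print(n,P)
E
```

```text
[ 0.54059752 -0.06111337  0.37921623] [0.5345 0.0112 0.5224] 0.07228330517011917
yel [((356.5, 53.0), (28.0, 51.0), 90.0), ((356.0, 46.0), (28.0, 52.0), 90.0)]
or [((354.5, 173.0), (46.0, 13.0), 90.0), ((354.4999694824219, 167.49998474121094), (46.99999237060547, 12.999998092651367), 90.0)]
blue [((352.8185729980469, 351.4917297363281), (49.267311096191406, 46.31581115722656), 2.6025619506835938), ((354.1309814453125, 346.7252197265625), (49.16068649291992, 46.203060150146484), 2.2906100749969482)]
```

Emit:
step_arm(
  increments=[
    [[0.7,0,0,0,0,0,0],[0.7,0,0,0,0,0,0],[0.7,0,0,0,0,0,0],[0.7,0,0,0,0,0,0]],
  ],
)

```text
t: 2.4
eef_pos: [0.5402, -0.0557, 0.3793]
tool_rot: [-0.0, 0.669, 0.743, 0.0]
contact_force: [-0.1, 0.3, 0.4]
gripper_width: 0.85
grasp_force: 0.0
```

```bash
cat > m.py <<'E'
from h import *
o,p,R=state(); print(p,np.abs(o['joint_vel']).max())
c=cam('wrist','w3'); w1=cv2.imread('pics/w1.png',0); w3=cv2.imread('pics/w3.png',0)
L=lambda q:[(318+(u+.5)/4-.5,(v+.5)/4-.5) for u,v in q]
Rr=lambda q:[(318+(u-400+.5)/4-.5,148+(v+.5)/4-.5) for u,v in q]
pts=np.array(L([(56,158),(260,160),(255,268),(54,268)])+Rr([(442,230),(621,232),(618,314),(441,314)])+L([(78,335),(225,335)])+Rr([(606,211),(472,211)])+Rr([(527,8),(575,8),(573,197),(524,197)]),np.float32)
q,st,e=cv2.calcOpticalFlowPyrLK(w1,w3,pts,None,winSize=(13,13)); print((q-pts).round(1).tolist(),st.ravel())
y=toplane(c,q[:4],.01); m=toplane(c,q[4:8],.01)
cy,cm=y.mean(0),m.mean(0); d=cy-cm; print('marks',cy,cm,np.linalg.norm(d),'yaw',np.degrees(np.arctan2(-d[0],d[1])))
b=toplane(c,q[8:12],.014)
f,r=b[:2].mean(0),b[2:].mean(0); print('blade',f,r,np.linalg.norm(f-r),np.linalg.norm(b[0]-b[1]),'head',np.degrees(np.arctan2(*(f-r)[1::-1])))
h=toplane(c,q[12:],.044); f2,r2=h[:2].mean(0),h[2:].mean(0)
print('handle',h.mean(0),np.linalg.norm(f2-r2),np.linalg.norm(h[0]-h[1]),'head',np.degrees(np.arctan2(*(f2-r2)[1::-1])), 'pred',(f+r)/2-.035*(f-r)/np.linalg.norm(f-r))
plan([*h.mean(0)[:2],.018],np.degrees(np.arctan2(*(f-r)[1::-1]))-90)
E
python3 m.py
```

```text
[ 0.54015935 -0.0556951   0.37931821] 0.004889086863479226
[[1.0, 3.299999952316284], [1.0, 3.5999999046325684], [0.8999999761581421, 3.4000000953674316], [0.8999999761581421, 3.0999999046325684], [0.20000000298023224, 2.5999999046325684], [0.20000000298023224, 2.799999952316284], [0.10000000149011612, 2.700000047683716], [0.5, 2.0999999046325684], [0.800000011920929, 3.0], [0.8999999761581421, 3.0999999046325684], [0.30000001192092896, 2.799999952316284], [0.10000000149011612, 2.700000047683716], [0.4000000059604645, 2.799999952316284], [0.800000011920929, 2.799999952316284], [-0.30000001192092896, 2.9000000953674316], [0.30000001192092896, 2.9000000953674316]] [1 1 1 1 1 1 1 1 1 1 1 1 1 1 1 1]
marks [0.57377205 0.09626417 0.01      ] [ 0.59252238 -0.11110349  0.01      ] 0.208213646031789 yaw 5.166674474285212
blade [0.57660803 0.06157445 0.014     ] [ 0.59198269 -0.08808835  0.014     ] 0.1504504353193214 0.04651931535341408 head 95.86534549081631
handle [ 0.58744119 -0.04704919  0.044     ] 0.06033497288713664 0.015480873367193263 head 96.32187730130937 pred [ 0.58787204 -0.04807372  0.014     ]
from [ 0.5402 -0.0559  0.3794] shift [  3.7  47.9 361.4] rot [ 0.01 -0.03  0.14] rows 8.7
```

Emit:
step_arm(
  increments=[
    [[0.7,3,48,30,0,0,0],[0.7,3,48,70,0,0,0],[0.7,3,48,110,0,0,0],[0.7,3,48,150,0,0,0],[0.7,3,48,190,0,0,0],[0.7,3,48,230,0,0,0],[0.7,3,48,265,0,0,0],[0.7,3,48,295,0,0,0],[0.7,3,48,310,0,0,0],[0.7,3,48,310,0,0,0]],
  ],
)

```text
t: 3.28
eef_pos: [0.5851, -0.048, 0.0657]
tool_rot: [-0.002, 0.669, 0.743, -0.002]
contact_force: [0.0, 0.7, 0.6]
gripper_width: 0.848
grasp_force: 0.0
```

```bash
python3 - <<'E'
from h import *
o,p,R=state(); print(p,o['joint_vel'].round(3))
plan([.5876,-.0476,.018],5.86)
E
```

```text
[ 0.5850528  -0.04803134  0.06566966] [-0.014 -0.059  0.044 -0.043  0.03   0.051 -0.024]
from [ 0.5851 -0.048   0.0657] shift [ 0.1  2.9 47.7] rot [-0.38 -0.04  0.1 ] rows 1.1
```

Emit:
step_arm(
  increments=[
    [[0.7,0,0,0,0,0,0],[0.7,0,0,20,0,0,0],[0.7,0,0,35,0,0,0],[0.7,0,0,44,0,0,0],[0.7,0,0,50,0,0,0],[0.7,0,0,50,0,0,0],[0.7,0,0,50,0,0,0]],
  ],
)

```text
t: 3.87
eef_pos: [0.5884, -0.0492, 0.0202]
tool_rot: [0.0, 0.67, 0.742, 0.0]
contact_force: [0.1, -0.1, 0.6]
gripper_width: 0.848
grasp_force: 0.0
```

Emit:
step_arm(
  increments=[
    [[-1,0,0,0,0,0,0],[-1,0,0,0,0,0,0],[-1,0,0,0,0,0,0],[-1,0,0,0,0,0,0],[-1,0,0,0,0,0,0],[-1,0,0,0,0,0,0],[-1,0,0,0,0,0,0],[-1,0,0,0,0,0,0],[-1,0,0,0,0,0,0],[-1,0,0,0,0,0,0]],
  ],
  force=90,
)

```text
t: 4.7
eef_pos: [0.588, -0.0493, 0.0198]
tool_rot: [0.0, 0.67, 0.742, 0.0]
contact_force: [-2.5, 0.0, 5.6]
gripper_width: 0.167
grasp_force: 88.4
```

```bash
python3 - <<'E'
from h import *
o,p,R=state(); print(p,o['contact_force'],o['grasp_force'],o['gripper_width']);print(R.as_matrix().round(3))
E
```

```text
[ 0.58798799 -0.04925129  0.01982833] [-2.48451786  0.0364979   5.63872996] 88.35569858551025 0.16723125736628536
[[-0.102  0.995  0.   ]
 [ 0.995  0.102  0.   ]
 [ 0.     0.001 -1.   ]]
```

```bash
python3 - <<'E'
import cv2
im=cv2.imread('pics/w3.png')[310:390,260:400]
cv2.imwrite('pics/w3z.png',cv2.resize(im,None,fx=5,fy=5,interpolation=cv2.INTER_CUBIC))
E
```

```text
(no output)
```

View pics/w3z.png

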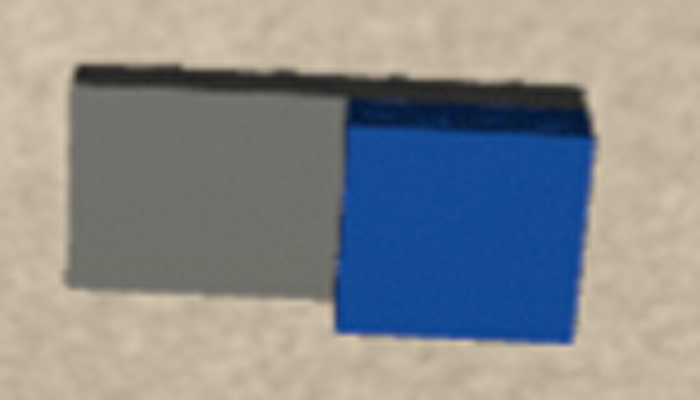

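Emit:
step_arm(
  increments=[
    [[-1,0,0,-10,0,0,0],[-1,0,0,-35,0,0,0],[-1,0,0,-65,0,0,0],[-1,0,0,-95,0,0,0],[-1,0,0,-120,0,0,0],[-1,0,0,-120,0,0,0],[-1,0,0,-120,0,0,0],[-1,0,0,-120,0,0,0]],
  ],
)

```text
t: 5.37
eef_pos: [0.587, -0.0489, 0.1387]
tool_rot: [-0.001, 0.67, 0.743, -0.0]
contact_force: [0.4, 1.0, -1.7]
gripper_width: 0.168
grasp_force: 88.0
```

The zoom shows the grey step corners at (74,88) and (66,289) and the blue top corners at (348,126), (594,137), (575,343), (336,332). I'll cast these with the camera pose from that moment.

```bash
python3 - <<'E'
from h import *
o,p,R=state(); print(p,np.abs(o['joint_vel']).max())
c=cam('wrist')
# camera in tool
Rct=c['R']@R.as_matrix(); tct=c['R']@p+c['t']; np.savez('hand_eye.npz',R=Rct,t=tct); print(Rct.round(3),tct.round(4))
a=np.radians(6.0); y=np.array([np.cos(a),np.sin(a),0]); z=np.array([0,0,-1.]); T=np.c_[np.cross(y,z),y,z]; pw=np.array([.54018,-.0558,.37935])
c['R']=Rct@T.T; c['t']=tct-c['R']@pw; print(-c['R'].T@c['t'])
P=lambda q:[(260+(u+.5)/5-.5,310+(v+.5)/5-.5) for u,v in q]
b=toplane(c,P([(348,126),(594,137),(575,343),(336,332)]),.03); s=toplane(c,P([(74,88),(66,289)]),.014)
print(b.round(4),s.round(4)); print('sizes (75,74,75,74),(74)',np.linalg.norm(np.diff(np.r_[b,b[:1]],axis=0),axis=1),np.linalg.norm(s[0]-s[1]))
ax=(b[1]+b[2]-b[0]-b[3])/2; h1=np.degrees(np.arctan2(ax[1],ax[0])); bc=b.mean(0); sc=s.mean(0); v=bc-sc; h2=np.degrees(np.arctan2(v[1],v[0]))
print('head',h1,h2,'dist(122.5)',np.linalg.norm(v[:2]),'mouth',(b[0]+b[3])/2, 'origin',bc-np.array([np.cos(np.radians(h2)),np.sin(np.radians(h2)),0])*.0375)
# mark check
E
```

```text
[ 0.58701898 -0.04885047  0.13872073] 0.019608838921408644
[[ 0.001  1.     0.001]
 [-0.956  0.001 -0.295]
 [-0.295 -0.     0.956]] [-0.0005  0.03    0.1591]
[0.53276097 0.01942684 0.52250205]
[[ 0.582  -0.2889  0.03  ]
 [ 0.6559 -0.2847  0.03  ]
 [ 0.661  -0.3576  0.03  ]
 [ 0.5866 -0.3616  0.03  ]] [[ 0.4983 -0.2945  0.014 ]
 [ 0.501  -0.367   0.014 ]]
sizes (75,74,75,74),(74) [0.07397309 0.07310326 0.07449802 0.072892  ] 0.07250609453068582
head 3.168807557939911 3.561233745524229 dist(122.5) 0.12194117622052554 mouth [ 0.58431481 -0.32523731  0.03      ] origin [ 0.58394821 -0.32551484  0.03      ]
```

```bash
python3 - <<'E'
from h import *
print(state()[0]['q'].round(2)); plan([.4545,-.3331,.11],-86.6)
E
```

```text
[-0.49  0.51  0.62  1.88 -0.38  0.87  0.43]
from [ 0.5867 -0.0489  0.1381] shift [-269.2 -160.6   28.4] rot [-1.20e-01  9.00e-02  9.25e+01] rows 12.9
```

Emit:
step_arm(
  increments=[
    [[-1,-20,-12,0,0,0,6],[-1,-42,-25,0,0,0,13],[-1,-64,-38,0,0,0,20],[-1,-86,-51,0,0,0,27],[-1,-108,-64,0,0,0,34],[-1,-130,-77,0,0,0,41],[-1,-152,-90,0,0,0,48],[-1,-174,-103,0,0,0,55],[-1,-196,-116,0,0,0,62],[-1,-215,-128,0,0,0,67]],
  ],
)

```text
t: 6.25
eef_pos: [0.4807, -0.2773, 0.138]
tool_rot: [-0.0, 0.969, 0.246, -0.001]
contact_force: [0.0, -0.0, -0.6]
gripper_width: 0.17
grasp_force: 87.8
```

Emit:
step_arm(
  increments=[
    [[-1,0,0,0,0,0,0],[-1,0,0,0,0,0,0],[-1,0,0,0,0,0,0],[-1,0,0,0,0,0,0]],
  ],
)

```text
t: 6.58
eef_pos: [0.4827, -0.2749, 0.1385]
tool_rot: [-0.001, 0.968, 0.251, -0.0]
contact_force: [0.2, 0.6, -2.0]
gripper_width: 0.17
grasp_force: 87.9
```

```bash
python3 - <<'E'
from h import *
print(state()[0]['q'].round(2)); plan([.4545,-.3331,.07],-86.6)
E
```

```text
[-0.28  0.56  0.94  1.97 -0.58  0.9  -0.11]
from [ 0.4827 -0.2749  0.1385] shift [-52.9  37.3  68.5] rot [-0.07  0.05 25.62] rows 3.6
```

Emit:
step_arm(
  increments=[
    [[-1,-13,9,0,0,0,6.5],[-1,-26,18,10,0,0,13],[-1,-40,28,25,0,0,19.5],[-1,-53,37,45,0,0,25.6],[-1,-53,37,68,0,0,25.6],[-1,-53,37,68,0,0,25.6],[-1,-53,37,68,0,0,25.6],[-1,-53,37,68,0,0,25.6],[-1,-53,37,68,0,0,25.6]],
  ],
)

```text
t: 7.33
eef_pos: [0.4552, -0.3339, 0.0725]
tool_rot: [0.0, 1.0, 0.03, 0.001]
contact_force: [-0.3, -0.0, -1.0]
gripper_width: 0.166
grasp_force: 88.0
```

```bash
python3 - <<'E'
from h import *
o,p,R=state();print(o['q'].round(2),np.abs(o['joint_vel']).max()); plan([.4545,-.3331,.0275],-86.6)
a=cam('scene')['image'][190:250,195:285]; b=cam('side')['image'][180:240,290:400]
B=lambda x:cv2.resize(x,(390,390*x.shape[0]//x.shape[1]),interpolation=cv2.INTER_CUBIC)
a,b=B(a),B(b); H=max(len(a),len(b)); P=lambda x:cv2.copyMakeBorder(x,0,H-len(x),0,0,0)
cv2.imwrite('pics/ins.png',np.hstack([P(a),P(b)])[:,:,::-1])
E
```

```text
[-0.14  0.71  0.93  1.99 -0.78  0.84 -0.28] 0.003872655031465267
from [ 0.4552 -0.3339  0.0725] shift [-0.7 -0.9 45. ] rot [ 0.03 -0.11 -0.  ] rows 1.1
```

View pics/ins.png

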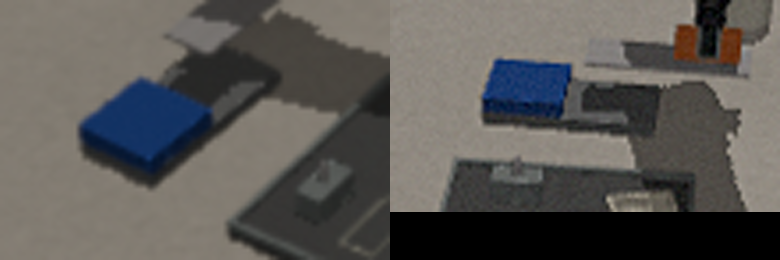

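```bash
python3 - <<'E'
from h import *
c=cam('wrist','w4'); im=cv2.cvtColor(c['image'],cv2.COLOR_RGB2HSV)
m=cv2.inRange(im,(100,150,60),(125,255,255)); k=max(cv2.findContours(m,0,2)[0],key=cv2.contourArea)
print(cv2.approxPolyDP(k,4,True).reshape(-1,2).tolist(), cv2.boundingRect(k))
E
```

```text
Traceback (most recent call last):
ValueError: max() iterable argument is empty
```

View pics/w4.png

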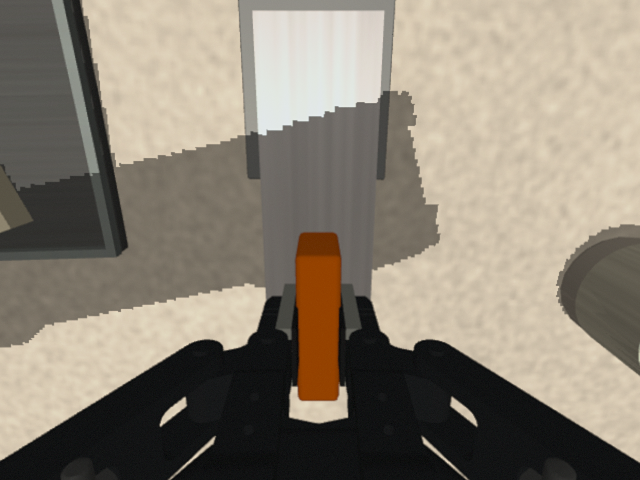

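The wrist view shows the blade at (252–392, v=10) above the holder slab (239–394 at v=0, 248–382 at v=178). I'll check the lateral alignment.

```bash
python3 - <<'E'
from h import *
c=cam('wrist'); o,p,R=state(); g=cv2.cvtColor(c['image'],cv2.COLOR_RGB2GRAY).astype(int)
for v in(12,40,80): print(v,g[v,232:262:1].tolist(),g[v,376:402].tolist())
def loc(px,z): X=toplane(c,px,z)-p; return (R.inv().apply(X)*1e3).round(1)
bl=loc([(252,10),(392,10),(265,240),(372,240)],p[2]-.0058); print(bl[:,:2].tolist())
s=loc([(239,0),(394,0),(248,178),(382,178)],.014); print(s[:,:2].tolist())
E
```

```text
12 [198, 199, 199, 196, 198, 189, 152, 127, 143, 144, 144, 143, 143, 144, 143, 143, 144, 144, 143, 146, 182, 216, 218, 219, 220, 221, 223, 222, 222, 223] [209, 210, 210, 209, 210, 210, 212, 210, 170, 143, 138, 139, 139, 140, 139, 140, 140, 127, 130, 187, 207, 206, 206, 207, 206, 207]
40 [196, 197, 198, 199, 201, 201, 204, 201, 131, 141, 147, 148, 147, 147, 146, 147, 147, 147, 147, 146, 149, 182, 221, 223, 224, 224, 224, 225, 225, 226] [214, 214, 213, 215, 215, 218, 214, 149, 141, 142, 142, 142, 141, 139, 141, 135, 118, 192, 206, 204, 204, 204, 205, 205, 205, 206]
80 [201, 201, 201, 204, 205, 206, 207, 209, 212, 209, 144, 142, 150, 151, 151, 152, 150, 151, 152, 150, 150, 150, 151, 183, 221, 228, 228, 228, 228, 230] [220, 220, 220, 222, 214, 159, 143, 143, 144, 145, 145, 145, 143, 127, 126, 201, 203, 201, 201, 200, 200, 201, 200, 202, 203, 202]
[[111.5, -23.5], [111.5, 25.5], [26.8, -22.5], [26.8, 22.4]]
[[127.9, -37.4], [128.0, 35.2], [44.6, -38.0], [44.7, 34.1]]
```

Emit:
step_arm(
  increments=[
    [[-1,0,-1,20,0,0,0],[-1,0,-1,40,0,0,0],[-1,0,-1,46,0,0,0],[-1,0,-1,46,0,0,0],[-1,0,-1,46,0,0,0],[-1,5,-1,46,0,0,0],[-1,12,-1,46,0,0,0],[-1,20,-1,46,0,0,0],[-1,28,-1,46,0,0,0],[-1,28,-1,46,0,0,0]],
  ],
)

```text
t: 8.37
eef_pos: [0.4849, -0.3311, 0.0255]
tool_rot: [0.0, 1.0, 0.03, 0.001]
contact_force: [1.0, -0.7, -2.4]
gripper_width: 0.169
grasp_force: 91.3
```

Emit:
step_arm(
  increments=[
    [[-1,8,0,0,0,0,0],[-1,16,0,0,0,0,0],[-1,24,0,0,0,0,0],[-1,32,0,0,0,0,0],[-1,40,0,0,0,0,0],[-1,46,0,0,0,0,0],[-1,52,0,0,0,0,0],[-1,52,0,0,0,0,0],[-1,52,0,0,0,0,0]],
  ],
)

```text
t: 9.12
eef_pos: [0.5338, -0.3286, 0.0252]
tool_rot: [0.0, 1.0, 0.029, -0.0]
contact_force: [0.5, -0.4, -1.8]
gripper_width: 0.168
grasp_force: 91.3
```

Emit:
step_arm(
  increments=[
    [[-1,2,0,0,0,0,0],[-1,4,0,0,0,0,0],[-1,5,0,0,0,0,0],[-1,6,0,0,0,0,0],[-1,7,0,0,0,0,0],[-1,8,0,0,0,0,0],[-1,8,0,0,0,0,0]],
  ],
)

```text
t: 9.7
eef_pos: [0.5417, -0.3281, 0.0252]
tool_rot: [-0.0, 1.0, 0.029, -0.0]
contact_force: [0.3, -0.2, -1.3]
gripper_width: 0.163
grasp_force: 91.6
```

Emit:
step_arm(
  increments=[
    [[-1,1,0,0,0,0,0],[-1,2,0,0,0,0,0],[-1,2,0,0,0,0,0]],
  ],
)

```text
t: 9.95
eef_pos: [0.5418, -0.3282, 0.025]
tool_rot: [-0.0, 1.0, 0.028, -0.001]
contact_force: [-4.9, -0.3, 0.9]
gripper_width: 0.162
grasp_force: 91.8
```

Emit:
step_arm(
  increments=[
    [[-1,0,0,1,0,0,0],[-1,1,0,1.5,0,0,0],[-1,1,0,1.5,0,0,0]],
  ],
)

```text
t: 10.2
eef_pos: [0.5418, -0.3283, 0.0239]
tool_rot: [-0.001, 1.0, 0.028, -0.002]
contact_force: [-8.5, 1.6, 5.2]
gripper_width: 0.167
grasp_force: 92.5
```

Emit:
step_arm(
  increments=[
    [[-0.4,0,0,0,0,0,0],[-0.4,0,0,0,0,0,0],[-0.4,0,0,0,0,0,0],[-0.4,0,0,0,0,0,0],[-0.4,0,0,0,0,0,0]],
  ],
)

```text
t: 10.62
eef_pos: [0.5452, -0.3279, 0.0239]
tool_rot: [0.0, 1.0, 0.029, 0.0]
contact_force: [-0.3, -0.1, -0.5]
gripper_width: 0.299
grasp_force: 0.0
```

Emit:
step_arm(
  increments=[
    [[-0.4,0,0,-10,0,0,0],[-0.4,0,0,-30,0,0,0],[-0.4,0,0,-70,0,0,0],[-0.4,0,0,-105,0,0,0],[0,0,0,-140,0,0,0],[0,0,0,-160,0,0,0],[0,0,0,-160,0,0,0],[0,0,0,-160,0,0,0],[0,0,0,-160,0,0,0],[0,0,0,-160,0,0,0]],
  ],
)

```text
t: 11.45
eef_pos: [0.5442, -0.3273, 0.1825]
tool_rot: [-0.001, 1.0, 0.029, -0.001]
contact_force: [-0.3, -0.8, -1.4]
gripper_width: 0.498
grasp_force: 0.0
```

```bash
python3 - <<'E'
from h import *
c=cam('wrist','w5'); o,p,R=state(); hs=cv2.cvtColor(c['image'],cv2.COLOR_RGB2HSV); print(p,np.abs(o['joint_vel']).max())
for n,lo,hi,z in(('or',(3,150,40),(18,255,255),.048),('blue',(100,150,40),(125,255,255),.03)):
    m=cv2.inRange(hs,lo,hi); k=max(cv2.findContours(m,0,2)[0],key=cv2.contourArea); b=cv2.boundingRect(k)
    q=cv2.boxPoints(cv2.minAreaRect(k)); print(n,b); print(toplane(c,q,z).round(4).tolist())
E
```

```text
[ 0.5441037  -0.3273822   0.18248282] 0.0041544670700881785
or (310, 178, 20, 80)
[[0.5761, -0.3189, 0.048], [0.5769, -0.333, 0.048], [0.5144, -0.3372, 0.048], [0.5135, -0.3222, 0.048]]
blue (270, 61, 101, 104)
[[0.6556, -0.2855, 0.03], [0.6598, -0.3574, 0.03], [0.5869, -0.3648, 0.03], [0.5823, -0.2869, 0.03]]
```

View pics/w5.png

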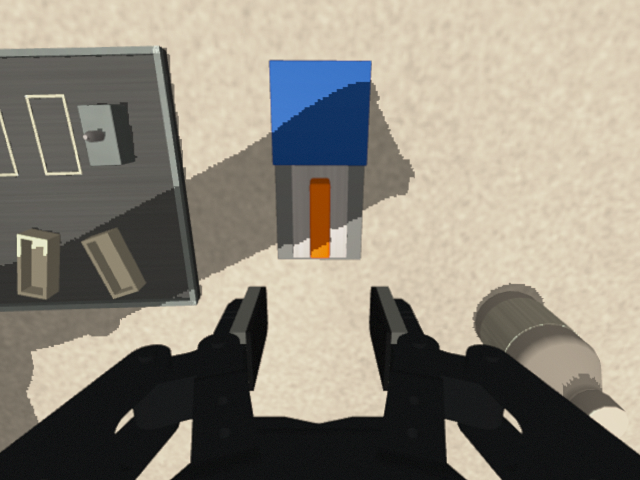

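The scraper is fully home: its handle's front end is about 11 mm from the mouth. Next I'll go above the plate to look at the boats.

```bash
python3 - <<'E'
from h import *
plan([.555,-.01,.36],-84.83)
E
```

```text
from [ 0.5441 -0.3274  0.1825] shift [  28.7 -316.5 -177.2] rot [-0.07  0.11 -1.89] rows 8.7
```

Emit:
step_arm(
  increments=[
    [[0,3,-35,-20,0,0,0],[0,6,-70,-40,0,0,-0.5],[0,9,-105,-60,0,0,-1],[0,12,-140,-80,0,0,-1.5],[0,16,-175,-100,0,0,-1.9],[0,19,-210,-120,0,0,-1.9],[0,22,-245,-140,0,0,-1.9],[0,26,-280,-160,0,0,-1.9],[0,29,-316,-177,0,0,-1.9],[0,29,-316,-177,0,0,-1.9]],
  ],
)

```text
t: 12.33
eef_pos: [0.558, -0.0018, 0.3622]
tool_rot: [-0.001, 0.999, 0.051, 0.001]
contact_force: [1.3, 0.9, -0.3]
gripper_width: 0.504
grasp_force: 0.0
```

Emit:
step_arm(
  increments=[
    [[-0.2,0,0,0,0,0,0],[-0.2,0,0,0,0,0,0],[-0.2,0,0,0,0,0,0],[-0.2,0,0,0,0,0,0],[-0.2,0,0,0,0,0,0]],
  ],
)

```text
t: 12.75
eef_pos: [0.5551, -0.0124, 0.3604]
tool_rot: [-0.0, 0.999, 0.044, -0.0]
contact_force: [0.7, 0.0, -0.4]
gripper_width: 0.399
grasp_force: 0.0
```

```bash
python3 - <<'E'
from h import *
c=cam('wrist','w6'); o,p,R=state(); print(p,np.abs(o['joint_vel']).max(),o['gripper_width'])
E
```

```text
[ 0.55524936 -0.01212268  0.36047547] 0.008227197274670297 0.3992071473513989
```

View pics/w6.png

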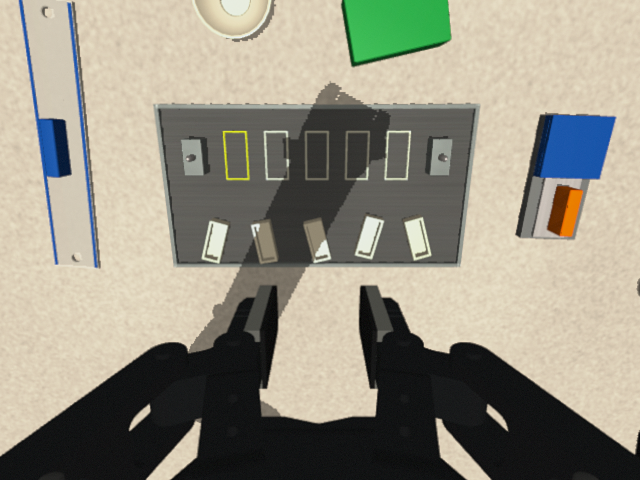

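The view shows all five outlines free, with boats at (215,240), (264,241), (317,240), (369,236) and (418,238). The scraper is in its holder. Now to measure plate and boats.

```bash
cat > boats.py <<'E'
from h import *
import sys
def plate():
    d=np.load('plate.npz'); return d['o'],float(d['yaw'])
def to_plate(X):
    o,y=plate(); c,s=np.cos(y),np.sin(y); d=np.atleast_2d(X)[:,:2]-o; return np.c_[d[:,0]*c+d[:,1]*s,-d[:,0]*s+d[:,1]*c]*1e3
def to_world(xy):
    o,y=plate(); c,s=np.cos(y),np.sin(y); x,yy=np.array(xy)/1e3; return o+np.array([x*c-yy*s,x*s+yy*c])
def boats(c,thr=1.35,dbg=None):
    "returns list of (plate x,y mm, heading rel. plate deg, length,width)"
    im=c['image'].astype(int); o,y=plate(); out=[]
    # warm/bright pixels against the plate: R-B positive in shade, bright in light
    g=im.sum(2)/3; m=((g>140)|((im[:,:,0]-im[:,:,2]>12)&(g>55))).astype('uint8')*255
    inner=proj(c,[[*to_world(k),.010] for k in((-100,-192),(98,-192),(98,192),(-100,192))]).astype(int)
    M=np.zeros_like(m); cv2.fillPoly(M,[inner],255); m&=M
    m=cv2.morphologyEx(m,cv2.MORPH_OPEN,np.ones((3,3)))
    if dbg: cv2.imwrite(dbg,m)
    for k in cv2.findContours(m,cv2.RETR_EXTERNAL,2)[0]:
        if cv2.contourArea(k)<150: continue
        W=to_plate(toplane(c,k.reshape(-1,2),.026)).astype(np.float32)
        (x,yy),(w,h),a=cv2.minAreaRect(W)
        if w<h: w,h=h,w; a-=90
        a=(a+90)%180-90
        if 45<w<68 and 18<h<36: out.append((x,yy,a,w,h))
    return sorted(out,key=lambda b:-b[1])
E
python3 - <<'E'
from boats import *
c=cam('wrist','w7'); im=cv2.cvtColor(c['image'],cv2.COLOR_RGB2BGR); hs=cv2.cvtColor(im,cv2.COLOR_BGR2HSV)
m=cv2.inRange(hs,(20,120,80),(35,255,255)); k=max(cv2.findContours(m,0,2)[0],key=cv2.contourArea); r=cv2.minAreaRect(toplane(c,k.reshape(-1,2),.01)[:,:2].astype(np.float32)*1e3); print('yel',r)
# mark4: white outline in light near (397,155)
g=im.astype(int).sum(2)/3; q=(g[120:190,380:415]>130).astype('uint8'); k=max(cv2.findContours(q,0,2)[0],key=cv2.contourArea).reshape(-1,2)+[380,120]
r4=cv2.minAreaRect(toplane(c,k,.01)[:,:2].astype(np.float32)*1e3); print('m4',r4)
a,b=np.array(r[0]),np.array(r4[0]); d=a-b; yaw=np.arctan2(-d[0],d[1]); o=(a+b)/2-45*np.array([np.cos(yaw),np.sin(yaw)])
print(np.linalg.norm(d),np.degrees(yaw),(a+b)/2)
np.savez('plate.npz',o=o/1e3,yaw=yaw)
for t in boats(c,dbg='pics/m.png'): print(np.round(t,1))
print([g[240,u].round() for u in (264,317,290,215)],im[250,264],im[240,290],im[240,340])
E
```

```text
yel ((572.7867431640625, 96.4446029663086), (62.38050842285156, 31.2745304107666), 5.062874794006348)
m4 ((591.3558959960938, -111.19546508789062), (62.41239547729492, 31.551288604736328), 5.24810266494751)
208.4687297856727 5.110339775798425 [582.07131958  -7.37543106]
[-65.  136.1 -16.3  62.2  26.6]
[4.720e+01 1.008e+02 1.000e-01 6.150e+01 3.210e+01]
[-65.9  70.1   9.8  59.   27.7]
[-64.9  -0.1  13.7  60.7  25.7]
[-59.5 -69.3 -14.5  60.3  27.7]
[ -60.8 -134.2   17.    62.8   27. ]
[np.float64(131.0), np.float64(132.0), np.float64(51.0), np.float64(230.0)] [114 136 146] [49 53 52] [88 93 93]
```

```bash
cat >> boats.py <<'E'
def meas(c,**k):
    cw=-c['R'].T@c['t']; cp=to_plate(cw)[0]; r=[]
    for b in boats(c,**k):
        if b[0]>0: continue
        s=16*(cp-np.array(b[:2]))/(cw[2]*1e3-10)
        r.append((b[0]-s[0]/2,b[1]-s[1]/2,b[2]))
    return r
def look(near,up=.10):
    o,p,R=state(); print('settle',np.abs(o['joint_vel']).max().round(3))
    r=meas(cam('wrist')); print(np.round(r,1).tolist())
    b=min(r,key=lambda b:abs(b[1]-near)); W=to_world(b[:2]); _,y=plate(); h=-90+np.degrees(y)+b[2]
    print('target',np.round(b,1),W.round(4)); plan([*W,up],h)
    return b
def drag(i,b=None):
    "from grip to mark i"
    _,y=plate(); W=to_world((45,104-52*i)); plan([*W,.0125],-90+np.degrees(y))
E
python3 - <<'E'
from boats import *
np.savez('plate.npz',o=np.array([.5826,-.0070])-.045*np.array([np.cos(np.radians(5.14)),np.sin(np.radians(5.14))]),yaw=np.radians(5.14))
look(0)
E
```

```text
settle 0.008
[[-68.3, 138.1, -16.4], [-68.8, 71.1, 9.6], [-68.0, -0.4, 13.1], [-62.7, -70.6, -14.1], [-64.0, -136.5, 17.2]]
target [-68.   -0.4  13.1] [ 0.4701 -0.0175]
from [ 0.5554 -0.0116  0.3606] shift [-85.5  -1.7 260.6] rot [-1.000e-02  2.000e-02 -1.314e+01] rows 6.6
```

Emit:
step_arm(
  increments=[
    [[-0.1,-20,0,35,0,0,-3],[-0.1,-40,-1,70,0,0,-6],[-0.1,-60,-1,105,0,0,-9],[-0.1,-80,-2,140,0,0,-13.1],[-0.1,-85.5,-2,178,0,0,-13.1],[-0.1,-85.5,-2,215,0,0,-13.1],[-0.1,-85.5,-2,250,0,0,-13.1],[-0.1,-85.5,-2,280,0,0,-13.1],[-0.1,-85.5,-2,300,0,0,-13.1],[-0.1,-85.5,-2,310,0,0,-13.1]],
  ],
)

```text
t: 13.73
eef_pos: [0.4688, -0.017, 0.0484]
tool_rot: [0.0, 0.987, 0.158, -0.002]
contact_force: [-0.1, -0.5, -0.2]
gripper_width: 0.452
grasp_force: 0.0
```

Emit:
step_arm(
  increments=[
    [[-0.1,0,0,0,0,0,0],[-0.1,0,0,10,0,0,0],[-0.1,0,0,22,0,0,0],[-0.1,0,0,32,0,0,0],[-0.1,0,0,37,0,0,0],[-0.1,0,0,37,0,0,0],[-0.1,0,0,37,0,0,0]],
  ],
)

```text
t: 14.32
eef_pos: [0.4706, -0.0168, 0.0143]
tool_rot: [0.0, 0.987, 0.159, 0.0]
contact_force: [-0.1, -0.2, -0.6]
gripper_width: 0.453
grasp_force: 0.0
```

Emit:
step_arm(
  increments=[
    [[-0.35,0,0,0,0,0,0],[-0.45,0,0,0,0,0,0],[-0.6,0,0,0,0,0,0],[-0.6,0,0,0,0,0,0],[-0.6,0,0,0,0,0,0],[-0.6,0,0,0,0,0,0]],
  ],
  force=30,
)

```text
t: 14.82
eef_pos: [0.4708, -0.0166, 0.0146]
tool_rot: [-0.0, 0.987, 0.159, 0.001]
contact_force: [-0.5, -0.1, 5.7]
gripper_width: 0.269
grasp_force: 29.2
```

```bash
python3 - <<'E'
from boats import *
o,p,R=state(); print(p,np.abs(o['joint_vel']).max()); drag(2)
E
```

```text
[ 0.4708241  -0.01664974  0.01458541] 0.0014978807451618821
from [ 0.4708 -0.0166  0.0146] shift [109.2  25.9   2.2] rot [-1.000e-02 -8.000e-02  1.313e+01] rows 2.7
```

Emit:
step_arm(
  increments=[
    [[-0.6,12,3,0,0,0,2],[-0.6,28,7,0,0,0,4],[-0.6,45,11,0,0,0,6.5],[-0.6,62,15,0,0,0,9],[-0.6,80,19,0,0,0,11],[-0.6,95,23,0,0,0,13.1],[-0.6,105,25,0,0,0,13.1],[-0.6,109,26,0,0,0,13.1],[-0.6,109,26,0,0,0,13.1],[-0.6,109,26,0,0,0,13.1]],
  ],
)

```text
t: 15.65
eef_pos: [0.5831, -0.007, 0.0145]
tool_rot: [0.0, 0.999, 0.046, 0.001]
contact_force: [1.9, 0.6, 2.8]
gripper_width: 0.27
grasp_force: 29.6
```

Emit:
step_arm(
  increments=[
    [[-0.6,0,0,0,0,0,0],[-0.6,0,0,0,0,0,0],[-0.6,0,0,0,0,0,0],[-0.6,0,0,0,0,0,0],[-0.6,0,0,0,0,0,0]],
  ],
)

```text
t: 16.07
eef_pos: [0.5829, -0.0071, 0.0144]
tool_rot: [0.0, 0.999, 0.045, 0.001]
contact_force: [3.4, -0.1, 5.7]
gripper_width: 0.269
grasp_force: 29.9
```

```bash
python3 - <<'E'
from boats import *
o,p,R=state(); print(p,np.abs(o['joint_vel']).max()); drag(2)
c=cam('wrist','w8')
cv2.imwrite('pics/w8z.png',cv2.resize(c['image'][120:480,140:500,::-1],(600,600),interpolation=cv2.INTER_CUBIC))
E
```

```text
[ 0.58293765 -0.00706369  0.01444745] 0.002081028554920471
from [ 0.5829 -0.0071  0.0144] shift [-0.3 -0.1  1.9] rot [ 0.01 -0.13  0.04] rows 0.0
```

View pics/w8z.png

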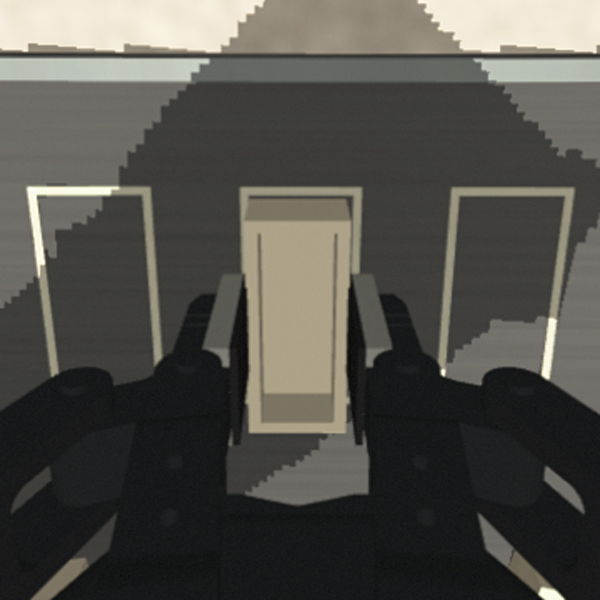

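Boat 2 sits centred in the third outline: front gap about 3 mm, sides even within 0.5 mm. I'll release it and go up.

Emit:
step_arm(
  increments=[
    [[-0.25,0,0,0,0,0,0],[-0.25,0,0,0,0,0,0],[-0.25,0,0,0,0,0,0],[-0.25,0,0,-15,0,0,0],[-0.25,0,0,-50,0,0,0],[-0.1,-5,0,-90,0,0,0],[-0.1,-10,0,-130,0,0,0],[-0.1,-15,0,-170,0,0,0],[-0.1,-22,0,-210,0,0,0],[-0.1,-30,0,-250,0,0,0]],
  ],
)

```text
t: 16.95
eef_pos: [0.5508, -0.0105, 0.2661]
tool_rot: [-0.0, 0.999, 0.044, -0.0]
contact_force: [0.1, 0.2, 1.1]
gripper_width: 0.451
grasp_force: 0.0
```

Emit:
step_arm(
  increments=[
    [[-0.1,0,0,-30,0,0,0],[-0.1,0,0,-50,0,0,0],[-0.1,0,0,-50,0,0,0],[-0.1,0,0,-50,0,0,0],[-0.1,0,0,-50,0,0,0],[-0.1,0,0,-50,0,0,0],[-0.1,0,0,-50,0,0,0]],
  ],
)

```text
t: 17.53
eef_pos: [0.5513, -0.0098, 0.3127]
tool_rot: [0.0, 0.999, 0.045, -0.001]
contact_force: [-0.4, -0.3, 0.8]
gripper_width: 0.449
grasp_force: 0.0
```

```bash
python3 - <<'E'
from boats import *
look(70); look(-70)
E
```

```text
settle 0.005
[[-68.3, 138.0, -16.5], [-68.5, 71.0, 9.7], [-62.8, -70.6, -14.5], [-64.1, -136.7, 17.0]]
target [-68.5  71.    9.7] [0.4632 0.0535]
from [ 0.5514 -0.0098  0.3128] shift [-81.7 -71.1 213. ] rot [ 0.    0.11 -9.68] rows 5.7
settle 0.006
[[-68.1, 138.0, -16.7], [-68.4, 71.0, 9.7], [-62.7, -70.4, -14.5], [-64.0, -136.6, 17.0]]
target [-62.7 -70.4 -14.5] [ 0.4817 -0.0868]
from [ 0.5516 -0.0099  0.313 ] shift [-76.2  70.3 213.1] rot [ 0.03  0.09 14.53] rows 5.7
```

Emit:
step_arm(
  increments=[
    [[-0.1,-20,-18,20,0,0,-2.5],[-0.1,-41,-36,45,0,0,-5],[-0.1,-62,-54,75,0,0,-7.5],[-0.1,-82,-71,110,0,0,-9.7],[-0.1,-82,-71,150,0,0,-9.7],[-0.1,-82,-71,190,0,0,-9.7],[-0.1,-82,-71,225,0,0,-9.7],[-0.1,-82,-71,250,0,0,-9.7],[-0.1,-82,-71,262,0,0,-9.7],[-0.1,-82,-71,262,0,0,-9.7]],
  ],
)

```text
t: 18.47
eef_pos: [0.4619, 0.0528, 0.0493]
tool_rot: [0.001, 0.992, 0.129, -0.003]
contact_force: [-0.5, -0.3, 0.6]
gripper_width: 0.45
grasp_force: 0.0
```

Emit:
step_arm(
  increments=[
    [[-0.1,0,0,0,0,0,0],[-0.1,0,0,10,0,0,0],[-0.1,0,0,22,0,0,0],[-0.1,0,0,32,0,0,0],[-0.1,0,0,36,0,0,0],[-0.1,0,0,36,0,0,0],[-0.1,0,0,36,0,0,0]],
  ],
)

```text
t: 19.05
eef_pos: [0.4645, 0.0535, 0.0166]
tool_rot: [-0.0, 0.992, 0.129, 0.001]
contact_force: [0.2, -0.3, -0.7]
gripper_width: 0.448
grasp_force: 0.0
```

Emit:
step_arm(
  increments=[
    [[-0.35,0,0,0,0,0,0],[-0.45,0,0,0,0,0,0],[-0.6,0,0,0,0,0,0],[-0.6,0,0,0,0,0,0],[-0.6,0,0,0,0,0,0],[-0.6,0,0,0,0,0,0],[-0.6,0,0,0,0,0,0]],
  ],
  force=30,
)

```text
t: 19.63
eef_pos: [0.4646, 0.0536, 0.0166]
tool_rot: [-0.0, 0.992, 0.129, 0.001]
contact_force: [-1.5, 0.8, 7.2]
gripper_width: 0.272
grasp_force: 29.2
```

```bash
python3 - <<'E'
from boats import *
o,p,R=state(); print(p,np.abs(o['joint_vel']).max()); drag(1)
E
```

```text
[0.46456315 0.05359875 0.01664078] 0.0008375912751271624
from [0.4646 0.0536 0.0166] shift [107.3  37.6   4.3] rot [-0.03 -0.08  9.74] rows 2.7
```

Emit:
step_arm(
  increments=[
    [[-0.6,12,4,0,0,0,1.5],[-0.6,28,9,0,0,0,3],[-0.6,45,15,0,0,0,5],[-0.6,62,21,0,0,0,6.5],[-0.6,80,28,0,0,0,8.5],[-0.6,95,33,0,0,0,9.7],[-0.6,105,37,0,0,0,9.7],[-0.6,108.5,37.6,0,0,0,9.7],[-0.6,108.5,37.6,0,0,0,9.7],[-0.6,108.5,37.6,0,0,0,9.7]],
  ],
)

```text
t: 20.47
eef_pos: [0.5791, 0.045, 0.0163]
tool_rot: [0.0, 0.999, 0.045, 0.001]
contact_force: [2.4, -0.8, 3.6]
gripper_width: 0.269
grasp_force: 29.8
```

Emit:
step_arm(
  increments=[
    [[-0.6,0,0,0,0,0,0],[-0.6,0,0,0,0,0,0],[-0.6,0,0,0,0,0,0],[-0.6,0,0,0,0,0,0]],
  ],
)

```text
t: 20.8
eef_pos: [0.5787, 0.045, 0.0163]
tool_rot: [-0.0, 0.999, 0.045, 0.001]
contact_force: [1.4, -1.0, 6.3]
gripper_width: 0.271
grasp_force: 30.2
```

```bash
python3 - <<'E'
from boats import *
o,p,R=state(); print(p,np.abs(o['joint_vel']).max(),o['gripper_width']); drag(1); cam('wrist','b1')
E
```

```text
[0.57872471 0.04502548 0.01629927] 0.0011795427835483837 0.27084844067321734
from [0.5787 0.045  0.0163] shift [-0.8  0.2  3.8] rot [-0.01 -0.06  0.03] rows 0.1
```

Emit:
step_arm(
  increments=[
    [[-0.25,0,0,0,0,0,0],[-0.25,0,0,0,0,0,0],[-0.25,0,0,0,0,0,0],[-0.25,0,0,-15,0,0,0],[-0.25,0,0,-50,0,0,0],[-0.1,-5,10,-90,0,0,0],[-0.1,-10,20,-130,0,0,0],[-0.1,-15,30,-165,0,0,0],[-0.1,-22,40,-200,0,0,0],[-0.1,-30,55,-235,0,0,0]],
  ],
)

```text
t: 21.68
eef_pos: [0.5527, -0.0125, 0.2529]
tool_rot: [-0.0, 0.999, 0.045, -0.0]
contact_force: [0.7, -0.0, 0.0]
gripper_width: 0.452
grasp_force: 0.0
```

Emit:
step_arm(
  increments=[
    [[-0.1,0,0,-30,0,0,0],[-0.1,0,0,-60,0,0,0],[-0.1,0,0,-60,0,0,0],[-0.1,0,0,-60,0,0,0],[-0.1,0,0,-60,0,0,0],[-0.1,0,0,-60,0,0,0],[-0.1,0,0,-60,0,0,0]],
  ],
)

```text
t: 22.27
eef_pos: [0.5528, -0.0122, 0.3097]
tool_rot: [0.0, 0.999, 0.045, -0.001]
contact_force: [0.6, 0.6, -0.5]
gripper_width: 0.449
grasp_force: 0.0
```

```bash
python3 - <<'E'
from boats import *
look(-70,.0155)
for b in boats(cam('wrist','v3')): print(np.round(b,1))
E
```

```text
settle 0.005
[[-68.4, 138.1, -17.0], [-62.8, -70.5, -14.3], [-64.0, -136.6, 17.3]]
target [-62.8 -70.5 -14.3] [ 0.4816 -0.0869]
from [ 0.5529 -0.0124  0.3098] shift [-77.1  67.7 294.5] rot [ 0.03  0.12 14.34] rows 7.5
[-65.5 135.6 -16.9  63.3  27.2]
[ 46.3 100.   -0.1  61.8  31.6]
[43.2 50.7  0.7 55.7 29.6]
[46.5 -0.2  0.6 59.8 28.7]
[-60.1 -69.4 -14.3  61.   28.1]
[ -61.2 -134.3   16.9   63.2   27.3]
```

Emit:
step_arm(
  increments=[
    [[-0.1,-20,17,20,0,0,4],[-0.1,-40,34,45,0,0,8],[-0.1,-60,51,75,0,0,11],[-0.1,-78,67.7,110,0,0,14.3],[-0.1,-78,67.7,150,0,0,14.3],[-0.1,-78,67.7,190,0,0,14.3],[-0.1,-78,67.7,225,0,0,14.3],[-0.1,-78,67.7,250,0,0,14.3],[-0.1,-78,67.7,260,0,0,14.3],[-0.1,-78,67.7,260,0,0,14.3]],
  ],
)

```text
t: 23.2
eef_pos: [0.4804, -0.0871, 0.049]
tool_rot: [0.0, 0.997, -0.08, -0.002]
contact_force: [0.1, 0.1, 1.1]
gripper_width: 0.449
grasp_force: 0.0
```

Emit:
step_arm(
  increments=[
    [[-0.1,0,0,0,0,0,0],[-0.1,0,0,10,0,0,0],[-0.1,0,0,22,0,0,0],[-0.1,0,0,32,0,0,0],[-0.1,0,0,35,0,0,0],[-0.1,0,0,35,0,0,0],[-0.1,0,0,35,0,0,0]],
  ],
)

```text
t: 23.78
eef_pos: [0.4822, -0.087, 0.0161]
tool_rot: [-0.0, 0.997, -0.08, 0.0]
contact_force: [-0.6, -0.1, 0.3]
gripper_width: 0.451
grasp_force: 0.0
```

Emit:
step_arm(
  increments=[
    [[-0.35,0,0,0,0,0,0],[-0.45,0,0,0,0,0,0],[-0.6,0,0,0,0,0,0],[-0.6,0,0,0,0,0,0],[-0.6,0,0,0,0,0,0],[-0.6,0,0,0,0,0,0],[-0.6,0,0,0,0,0,0]],
  ],
  force=30,
)

```text
t: 24.37
eef_pos: [0.4824, -0.087, 0.0164]
tool_rot: [-0.0, 0.997, -0.08, 0.0]
contact_force: [-1.2, 1.3, 6.3]
gripper_width: 0.272
grasp_force: 29.7
```

```bash
python3 - <<'E'
from boats import *
o,p,R=state(); print(p,np.abs(o['joint_vel']).max()); drag(3)
E
```

```text
[ 0.48238432 -0.08700239  0.01638016] 0.001500582967082271
from [ 0.4824 -0.087   0.0164] shift [ 99.1 -44.5   4. ] rot [ -0.02  -0.06 -14.27] rows 2.6
```

Emit:
step_arm(
  increments=[
    [[-0.6,12,-5,0,0,0,-2],[-0.6,28,-12,0,0,0,-4],[-0.6,44,-19,0,0,0,-6.5],[-0.6,60,-26,0,0,0,-9],[-0.6,76,-33,0,0,0,-11.5],[-0.6,90,-40,0,0,0,-14.3],[-0.6,97,-44,0,0,0,-14.3],[-0.6,99.8,-44.6,0,0,0,-14.3],[-0.6,99.8,-44.6,0,0,0,-14.3],[-0.6,99.8,-44.6,0,0,0,-14.3]],
  ],
)

```text
t: 25.2
eef_pos: [0.5876, -0.0584, 0.0164]
tool_rot: [-0.0, 0.999, 0.045, 0.0]
contact_force: [-2.3, 0.9, 8.4]
gripper_width: 0.272
grasp_force: 30.5
```

Emit:
step_arm(
  increments=[
    [[-0.6,0,0,0,0,0,0],[-0.6,0,0,0,0,0,0],[-0.6,0,0,0,0,0,0],[-0.6,0,0,0,0,0,0]],
  ],
)

```text
t: 25.53
eef_pos: [0.5877, -0.0584, 0.0164]
tool_rot: [-0.0, 0.999, 0.045, 0.0]
contact_force: [-2.1, 0.9, 6.0]
gripper_width: 0.269
grasp_force: 30.4
```

```bash
python3 - <<'E'
from boats import *
o,p,R=state(); print(p,np.abs(o['joint_vel']).max(),o['gripper_width']); drag(3); cam('wrist','b3')
E
```

```text
[ 0.58765384 -0.05841338  0.01644396] 0.00123879508097697 0.2691634197509859
from [ 0.5877 -0.0584  0.0164] shift [-0.4  0.3  3.9] rot [-0.04 -0.03 -0.01] rows 0.1
```

Release boat 3, rise, and look at the outer boats.

Emit:
step_arm(
  increments=[
    [[-0.25,0,0,0,0,0,0],[-0.25,0,0,0,0,0,0],[-0.25,0,0,0,0,0,0],[-0.25,0,0,-15,0,0,0],[-0.25,0,0,-50,0,0,0],[-0.1,-5,-8,-90,0,0,0],[-0.1,-10,-18,-130,0,0,0],[-0.1,-15,-28,-165,0,0,0],[-0.1,-22,-38,-200,0,0,0],[-0.1,-35,-48,-235,0,0,0]],
  ],
)

```text
t: 26.42
eef_pos: [0.5484, -0.014, 0.2533]
tool_rot: [0.0, 0.999, 0.045, 0.0]
contact_force: [0.8, 1.0, 0.6]
gripper_width: 0.453
grasp_force: 0.0
```

Emit:
step_arm(
  increments=[
    [[-0.1,0,0,-30,0,0,0],[-0.1,0,0,-60,0,0,0],[-0.1,0,0,-60,0,0,0],[-0.1,0,0,-60,0,0,0],[-0.1,0,0,-60,0,0,0],[-0.1,0,0,-60,0,0,0],[-0.1,0,0,-60,0,0,0]],
  ],
)

```text
t: 27.0
eef_pos: [0.5477, -0.0141, 0.3097]
tool_rot: [0.0, 0.999, 0.045, -0.001]
contact_force: [0.7, 0.7, 0.6]
gripper_width: 0.451
grasp_force: 0.0
```

```bash
python3 - <<'E'
from boats import *
b=look(-137,.018); _,y=plate(); a=np.radians(b[2]); g=np.array(b[:2])-15*np.array([np.cos(a),np.sin(a)])
print('offset grip',to_world(g)); plan([*to_world(g),.018],-90+np.degrees(y)+b[2])
for b in boats(cam('wrist','v4')): print(np.round(b,1))
E
```

```text
settle 0.005
[[-68.4, 138.1, -16.7], [-64.0, -136.6, 17.0]]
target [ -64.  -136.6   17. ] [ 0.4863 -0.1529]
from [ 0.5478 -0.0142  0.3098] shift [-73.2 132.5 292. ] rot [  0.     0.11 -16.99] rows 7.9
offset grip [ 0.47238529 -0.15851351]
from [ 0.5478 -0.0142  0.3098] shift [-87.5 136.9 292.1] rot [  0.     0.11 -16.99] rows 8.0
[-65.4 135.5 -16.9  62.9  27.7]
[ 46.5 100.    0.1  61.3  31.6]
[45.6 50.2 -0.1 61.5 30.6]
[46.2 -0.1  0.5 60.5 29.3]
[ 46.3 -50.7   0.   60.2  29.5]
[ 4.63e+01 -1.01e+02  1.00e-01  6.03e+01  3.03e+01]
[ -61.4 -134.3   17.    62.9   27.3]
```

Emit:
step_arm(
  increments=[
    [[-0.1,-18,28,10,0,0,-4],[-0.1,-36,56,22,0,0,-8],[-0.1,-54,84,40,0,0,-12],[-0.1,-72,112,60,0,0,-17],[-0.1,-88,137,90,0,0,-17],[-0.1,-88,137,130,0,0,-17],[-0.1,-88,137,170,0,0,-17],[-0.1,-88,137,210,0,0,-17],[-0.1,-88,137,245,0,0,-17],[-0.1,-88,137,260,0,0,-17]],
  ],
)

```text
t: 27.93
eef_pos: [0.4701, -0.158, 0.0464]
tool_rot: [-0.001, 0.981, 0.192, -0.003]
contact_force: [0.2, -0.1, 0.9]
gripper_width: 0.447
grasp_force: 0.0
```

Emit:
step_arm(
  increments=[
    [[-0.1,0,0,0,0,0,0],[-0.1,0,0,0,0,0,0],[-0.1,0,0,10,0,0,0],[-0.1,0,0,22,0,0,0],[-0.1,0,0,30,0,0,0],[-0.1,0,0,33,0,0,0],[-0.1,0,0,33,0,0,0],[-0.1,0,0,33,0,0,0]],
  ],
)

```text
t: 28.6
eef_pos: [0.4735, -0.1585, 0.0182]
tool_rot: [0.0, 0.981, 0.192, 0.0]
contact_force: [-0.4, 0.5, -0.3]
gripper_width: 0.448
grasp_force: 0.0
```

Emit:
step_arm(
  increments=[
    [[-0.35,0,0,0,0,0,0],[-0.45,0,0,0,0,0,0],[-0.6,0,0,0,0,0,0],[-0.6,0,0,0,0,0,0],[-0.6,0,0,0,0,0,0],[-0.6,0,0,0,0,0,0],[-0.6,0,0,0,0,0,0]],
  ],
  force=30,
)

```text
t: 29.18
eef_pos: [0.4735, -0.1585, 0.0185]
tool_rot: [-0.0, 0.981, 0.192, 0.001]
contact_force: [-1.5, 0.5, 5.4]
gripper_width: 0.275
grasp_force: 29.7
```

```bash
python3 - <<'E'
from boats import *
o,p,R=state(); print(p,np.abs(o['joint_vel']).max()); 
# boat centre offset from TCP along tool x
bc=np.array([.4863,-.1529]); off=R.inv().apply(np.r_[bc-p[:2],0])*1e3; print('off',off)
_,y=plate(); W=to_world((45-off[0],-104)); plan([*W,p[2]],-90+np.degrees(y))
E
```

```text
[ 0.4735347  -0.15851607  0.01846173] 0.0011886248108070312
off [13.9408505  -0.38175662  0.01462348]
from [ 0.4735 -0.1585  0.0185] shift [ 1.144e+02 -3.800e+00  1.000e-01] rot [-0.   -0.06 17.04] rows 2.7
```

Emit:
step_arm(
  increments=[
    [[-0.6,12,0,0,0,0,3],[-0.6,28,-1,0,0,0,6],[-0.6,45,-1,0,0,0,9],[-0.6,62,-2,0,0,0,12],[-0.6,80,-3,0,0,0,15],[-0.6,97,-3.5,0,0,0,17],[-0.6,109,-4,0,0,0,17],[-0.6,114.4,-4,0,0,0,17],[-0.6,114.4,-4,0,0,0,17],[-0.6,114.4,-4,0,0,0,17]],
  ],
)

```text
t: 30.02
eef_pos: [0.5791, -0.1113, 0.0185]
tool_rot: [0.0, 0.999, 0.046, 0.001]
contact_force: [2.9, 0.1, 3.0]
gripper_width: 0.266
grasp_force: 29.9
```

Emit:
step_arm(
  increments=[
    [[-0.6,0,0,0,0,0,0],[-0.6,0,0,0,0,0,0],[-0.6,0,0,0,0,0,0],[-0.6,0,0,0,0,0,0]],
  ],
)

```text
t: 30.35
eef_pos: [0.5788, -0.1115, 0.0185]
tool_rot: [-0.0, 0.999, 0.045, 0.001]
contact_force: [3.3, 1.2, 5.6]
gripper_width: 0.268
grasp_force: 30.2
```

```bash
python3 - <<'E'
from boats import *
o,p,R=state(); print(p,to_plate(p)); _,y=plate(); W=to_world((45-13.9,-104)); plan([*W,p[2]],-90+np.degrees(y))
c=cam('wrist','w9')
cv2.imwrite('pics/w9z.png',cv2.resize(c['image'][60:480,80:560,::-1],(685,600),interpolation=cv2.INTER_CUBIC))
E
```

```text
[ 0.57875776 -0.11146352  0.01849242] [[  31.81435633 -103.6992223 ]]
from [ 0.5788 -0.1115  0.0185] shift [-0.7  0.3 -0. ] rot [ 0.   -0.14  0.04] rows 0.0
```

View pics/w9z.png

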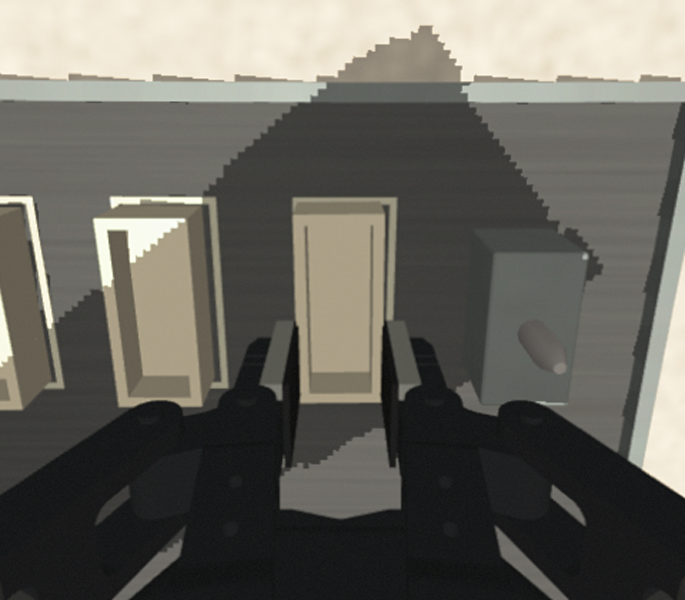

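Fifth boat: the front gap (v 198→203) looks about 1.5 mm and the boat sits slightly left. I'll measure the pixel profiles precisely.

```bash
python3 - <<'E'
from boats import *
im=cv2.imread('pics/w9.png').astype(int).sum(2)//3
print('cols v195..215 at u 320:',im[195:216,320].tolist())
for v in (201,203,205,207): print(v,im[v,280:292].tolist(),im[v,344:364].tolist())
print('boat3 top cols u=200',im[192:212,200].tolist())
E
```

```text
cols v195..215 at u 320: [60, 60, 71, 119, 144, 141, 124, 113, 112, 112, 112, 112, 111, 112, 119, 141, 156, 156, 156, 157, 155]
201 [61, 60, 61, 62, 83, 122, 142, 140, 131, 129, 127, 126] [118, 119, 127, 138, 144, 143, 144, 143, 145, 143, 142, 142, 143, 128, 90, 61, 60, 60, 61, 63]
203 [64, 62, 62, 63, 84, 123, 141, 130, 115, 112, 111, 113] [113, 111, 113, 108, 97, 96, 96, 97, 103, 125, 140, 142, 143, 128, 90, 62, 61, 61, 62, 63]
205 [63, 63, 61, 63, 84, 120, 130, 115, 111, 111, 111, 112] [113, 112, 111, 104, 81, 61, 59, 59, 81, 119, 141, 144, 142, 128, 90, 62, 58, 61, 60, 60]
207 [62, 65, 61, 61, 85, 114, 122, 112, 111, 111, 111, 112] [111, 111, 112, 112, 100, 71, 61, 61, 84, 123, 140, 143, 143, 123, 79, 63, 60, 61, 61, 62]
boat3 top cols u=200 [106, 105, 106, 104, 80, 120, 230, 248, 247, 210, 126, 93, 101, 110, 113, 110, 112, 111, 109, 110]
```

Emit:
step_arm(
  increments=[
    [[-0.6,-1,1,0,0,0,0],[-0.6,-1.5,1.5,0,0,0,0],[-0.6,-1.5,1.5,0,0,0,0],[-0.6,-1.5,1.5,0,0,0,0],[-0.6,-1.5,1.5,0,0,0,0]],
  ],
)

```text
t: 30.82
eef_pos: [0.5773, -0.1129, 0.0185]
tool_rot: [-0.0, 0.999, 0.045, 0.001]
contact_force: [2.6, 1.5, 7.4]
gripper_width: 0.267
grasp_force: 30.3
```

```bash
python3 - <<'E'
from boats import *
c=cam('wrist','b4')
for n in('w8','b1','b3','b4'):
    im=cv2.imread(f'pics/{n}.png').astype(int).sum(2)//3
    o=205 if n!='b4' else 175
    print(n,'col',o+20,im[o+20:o+60,320].tolist())
    # front region rows
    for v in ((241,243) if n!='b4' else (203,205)): print(v,im[v,274:294].tolist(),im[v,344:366].tolist())
E
```

```text
w8 col 225 [57, 59, 58, 58, 56, 58, 69, 120, 145, 146, 144, 134, 97, 65, 93, 113, 113, 112, 113, 111, 112, 114, 112, 113, 114, 111, 112, 133, 154, 155, 157, 158, 157, 158, 157, 156, 156, 157, 157, 156]
241 [62, 61, 61, 59, 61, 62, 60, 60, 62, 83, 123, 143, 144, 143, 132, 117, 113, 113, 113, 112] [114, 113, 113, 104, 79, 59, 60, 85, 125, 142, 142, 144, 123, 76, 60, 59, 60, 61, 60, 61, 61, 60]
243 [62, 60, 59, 61, 60, 60, 61, 62, 60, 73, 112, 143, 142, 141, 129, 116, 112, 114, 112, 112] [112, 113, 113, 109, 91, 62, 59, 86, 124, 143, 145, 142, 123, 76, 59, 59, 59, 60, 60, 60, 60, 60]
b1 col 225 [59, 61, 58, 59, 60, 62, 91, 129, 145, 146, 145, 117, 76, 61, 61, 61, 64, 96, 114, 114, 113, 113, 114, 113, 113, 113, 114, 113, 112, 114, 127, 148, 158, 158, 157, 158, 158, 158, 158, 158]
241 [62, 63, 61, 62, 63, 63, 62, 62, 62, 62, 85, 122, 143, 145, 144, 128, 91, 65, 64, 66] [64, 65, 63, 60, 62, 60, 61, 75, 117, 142, 145, 143, 128, 90, 63, 62, 62, 60, 62, 63, 62, 61]
243 [63, 61, 63, 61, 62, 62, 63, 61, 61, 62, 75, 114, 143, 144, 144, 135, 118, 113, 111, 113] [115, 115, 111, 93, 63, 60, 62, 79,
[... 553 characters left out ...]
] [112, 113, 113, 112, 97, 68, 60, 66, 107, 142, 144, 143, 136, 104, 64, 62, 62, 62, 63, 62, 63, 63]
b4 col 195 [146, 144, 145, 143, 110, 79, 100, 112, 113, 112, 112, 112, 111, 112, 118, 143, 155, 155, 156, 156, 155, 156, 155, 155, 156, 156, 156, 155, 156, 156, 156, 156, 155, 155, 155, 156, 156, 155, 155, 156]
203 [64, 61, 62, 65, 63, 62, 64, 93, 129, 144, 142, 143, 124, 101, 108, 112, 113, 112, 112, 111] [112, 112, 110, 90, 63, 86, 123, 143, 144, 142, 123, 77, 61, 62, 62, 64, 63, 61, 62, 62, 62, 61]
205 [64, 61, 62, 63, 62, 63, 62, 86, 123, 142, 142, 143, 131, 115, 113, 110, 111, 110, 111, 112] [112, 112, 112, 104, 84, 90, 127, 142, 143, 142, 122, 76, 62, 63, 61, 62, 60, 61, 61, 62, 61, 59]
```

Boats 1–4 are within about 1.4 mm of centre. Release the fifth and go for the last one.

Emit:
step_arm(
  increments=[
    [[-0.3,0,0,0,0,0,0],[-0.3,0,0,0,0,0,0],[-0.3,0,0,0,0,0,0],[-0.3,0,0,-15,0,0,0],[-0.3,0,0,-50,0,0,0],[-0.1,-5,-20,-90,0,0,0],[-0.1,-10,-40,-130,0,0,0],[-0.1,-15,-60,-165,0,0,0],[-0.1,-20,-80,-200,0,0,0],[-0.1,-25,-98,-235,0,0,0]],
  ],
)

```text
t: 31.7
eef_pos: [0.5415, -0.0186, 0.2524]
tool_rot: [-0.0, 0.999, 0.044, -0.001]
contact_force: [0.8, 0.5, 1.2]
gripper_width: 0.455
grasp_force: 0.0
```

Emit:
step_arm(
  increments=[
    [[-0.1,0,0,-30,0,0,0],[-0.1,0,0,-60,0,0,0],[-0.1,0,0,-60,0,0,0],[-0.1,0,0,-60,0,0,0],[-0.1,0,0,-60,0,0,0],[-0.1,0,0,-60,0,0,0],[-0.1,0,0,-60,0,0,0]],
  ],
)

```text
t: 32.28
eef_pos: [0.542, -0.0192, 0.3095]
tool_rot: [0.0, 0.999, 0.045, -0.001]
contact_force: [0.4, 0.5, -0.0]
gripper_width: 0.456
grasp_force: 0.0
```

```bash
python3 - <<'E'
from boats import *
d=np.load('plate.npz'); np.savez('plate.npz',o=d['o']+[0,-.001],yaw=d['yaw'])
b=look(138,.018); _,y=plate(); a=np.radians(b[2]); g=np.array(b[:2])-15*np.array([np.cos(a),np.sin(a)])
print('offset grip',to_world(g)); plan([*to_world(g),.018],-90+np.degrees(y)+b[2])
for b in boats(cam('wrist','v5')): print(np.round(b,1))
E
```

```text
settle 0.006
[[-68.3, 139.1, -16.9]]
target [-68.3 139.1 -16.9] [0.4573 0.1204]
from [ 0.5422 -0.0192  0.3096] shift [ -71.5 -146.7  291.7] rot [ 0.03  0.11 16.87] rows 8.0
offset grip [0.44260127 0.12340575]
from [ 0.5422 -0.0192  0.3096] shift [ -85.8 -151.   291.7] rot [ 0.03  0.11 16.87] rows 8.1
[-65.5 136.5 -17.   62.9  27.6]
[4.660e+01 1.008e+02 1.000e-01 6.180e+01 3.160e+01]
[45.6 51.  -0.3 62.1 30.9]
[45.8  0.7  0.3 59.9 28.9]
[ 45.8 -49.9  -0.   59.7  29.7]
[ 4.630e+01 -1.007e+02 -1.000e-01  6.070e+01  3.130e+01]
```

Emit:
step_arm(
  increments=[
    [[-0.1,-17,-30,10,0,0,4],[-0.1,-34,-60,22,0,0,8],[-0.1,-51,-90,40,0,0,12],[-0.1,-68,-120,60,0,0,16.9],[-0.1,-86,-151,90,0,0,16.9],[-0.1,-86,-151,130,0,0,16.9],[-0.1,-86,-151,170,0,0,16.9],[-0.1,-86,-151,210,0,0,16.9],[-0.1,-86,-151,245,0,0,16.9],[-0.1,-86,-151,260,0,0,16.9]],
  ],
)

```text
t: 33.22
eef_pos: [0.4409, 0.1228, 0.0466]
tool_rot: [0.002, 0.995, -0.102, -0.003]
contact_force: [-0.7, -0.2, 0.0]
gripper_width: 0.449
grasp_force: 0.0
```

Emit:
step_arm(
  increments=[
    [[-0.1,0,0,0,0,0,0],[-0.1,0,0,0,0,0,0],[-0.1,0,0,10,0,0,0],[-0.1,0,0,22,0,0,0],[-0.1,0,0,30,0,0,0],[-0.1,0,0,33,0,0,0],[-0.1,0,0,33,0,0,0],[-0.1,0,0,33,0,0,0]],
  ],
)

```text
t: 33.88
eef_pos: [0.4441, 0.1237, 0.0182]
tool_rot: [-0.0, 0.995, -0.102, 0.0]
contact_force: [0.1, 0.7, -0.4]
gripper_width: 0.449
grasp_force: 0.0
```

Emit:
step_arm(
  increments=[
    [[-0.35,0,0,0,0,0,0],[-0.45,0,0,0,0,0,0],[-0.6,0,0,0,0,0,0],[-0.6,0,0,0,0,0,0],[-0.6,0,0,0,0,0,0],[-0.6,0,0,0,0,0,0],[-0.6,0,0,0,0,0,0]],
  ],
  force=30,
)

```text
t: 34.47
eef_pos: [0.444, 0.1237, 0.0183]
tool_rot: [-0.001, 0.995, -0.102, 0.0]
contact_force: [-1.7, 0.3, 8.8]
gripper_width: 0.27
grasp_force: 29.0
```

```bash
python3 - <<'E'
from boats import *
o,p,R=state(); print(p,np.abs(o['joint_vel']).max()); 
bc=np.array([.4573,.1204]); off=R.inv().apply(np.r_[bc-p[:2],0])*1e3; print('off',off)
_,y=plate(); W=to_world((45-off[0],104)); plan([*W,p[2]],-90+np.degrees(y))
E
```

```text
[0.44398678 0.12371775 0.01825784] 0.0022003300510030103
off [1.37098648e+01 5.37419996e-01 6.26939358e-03]
from [0.444  0.1237 0.0183] shift [1.192e+02 5.200e+00 1.000e-01] rot [ -0.06  -0.04 -16.89] rows 2.9
```

Emit:
step_arm(
  increments=[
    [[-0.6,12,0,0,0,0,-3],[-0.6,28,1,0,0,0,-6],[-0.6,46,2,0,0,0,-9],[-0.6,64,3,0,0,0,-12],[-0.6,83,4,0,0,0,-15],[-0.6,100,5,0,0,0,-16.9],[-0.6,113,5.2,0,0,0,-16.9],[-0.6,118,5.2,0,0,0,-16.9],[-0.6,118,5.2,0,0,0,-16.9],[-0.6,118,5.2,0,0,0,-16.9]],
  ],
)

```text
t: 35.3
eef_pos: [0.5582, 0.0945, 0.0177]
tool_rot: [0.0, 0.999, 0.045, 0.0]
contact_force: [1.2, -0.6, 2.0]
gripper_width: 0.271
grasp_force: 29.7
```

Emit:
step_arm(
  increments=[
    [[-0.6,0,0,0,0,0,0],[-0.6,0,0,0,0,0,0],[-0.6,0,0,0,0,0,0],[-0.6,0,0,0,0,0,0]],
  ],
)

```text
t: 35.63
eef_pos: [0.5577, 0.0948, 0.0177]
tool_rot: [-0.0, 0.999, 0.045, -0.0]
contact_force: [0.1, -1.4, 4.3]
gripper_width: 0.272
grasp_force: 30.0
```

```bash
python3 - <<'E'
from boats import *
o,p,R=state(); print(p,to_plate(p))
c=cam('wrist','b0'); im=c['image'].astype(int).sum(2)//3
print(im[188:210,320].tolist())
for v in (203,205,207): print(v,im[v,274:294].tolist(),im[v,344:366].tolist())
E
```

```text
[0.55772178 0.09475771 0.01770947] [[ 29.42784436 104.57332667]]
[58, 60, 62, 85, 102, 110, 109, 110, 99, 78, 62, 60, 59, 63, 94, 111, 112, 112, 113, 112, 112, 111]
203 [60, 58, 59, 59, 60, 60, 60, 58, 78, 100, 110, 110, 111, 100, 89, 100, 110, 113, 113, 110] [111, 112, 111, 107, 88, 61, 64, 93, 109, 110, 110, 106, 95, 66, 60, 61, 60, 60, 60, 62, 60, 61]
205 [61, 59, 60, 59, 59, 59, 58, 60, 77, 100, 110, 111, 110, 108, 107, 111, 113, 111, 111, 113] [112, 112, 112, 112, 100, 73, 62, 93, 110, 110, 110, 103, 90, 62, 61, 60, 61, 60, 61, 61, 61, 61]
207 [59, 58, 57, 57, 56, 57, 57, 59, 75, 99, 109, 110, 111, 117, 113, 112, 111, 112, 112, 112] [110, 111, 112, 112, 112, 97, 76, 95, 109, 110, 109, 103, 91, 62, 58, 59, 58, 59, 59, 60, 58, 58]
```

Emit:
step_arm(
  increments=[
    [[-0.6,1,0.5,0,0,0,0],[-0.6,1.6,0.5,0,0,0,0],[-0.6,1.6,0.5,0,0,0,0],[-0.6,1.6,0.5,0,0,0,0],[-0.3,1.6,0.5,0,0,0,0],[-0.3,1.6,0.5,0,0,0,0],[-0.3,1.6,0.5,0,0,0,0],[-0.3,1.6,0.5,-15,0,0,0],[-0.3,1.6,0.5,-50,0,0,0],[-0.3,1.6,0.5,-90,0,0,0]],
  ],
)

```text
t: 36.52
eef_pos: [0.5578, 0.094, 0.1066]
tool_rot: [0.001, 0.999, 0.045, -0.002]
contact_force: [1.2, 1.2, 0.7]
gripper_width: 0.349
grasp_force: 0.0
```

Emit:
step_arm(
  increments=[
    [[-0.1,0,25,-25,0,0,0],[-0.1,0,50,-50,0,0,0],[-0.1,0,75,-75,0,0,0],[-0.1,0,105,-100,0,0,0],[-0.1,0,105,-100,0,0,0],[-0.1,0,105,-100,0,0,0],[-0.1,0,105,-100,0,0,0],[-0.1,0,105,-100,0,0,0],[-0.1,0,105,-100,0,0,0]],
  ],
)

```text
t: 37.27
eef_pos: [0.5686, -0.0089, 0.2063]
tool_rot: [-0.0, 0.999, 0.046, -0.001]
contact_force: [0.0, -0.5, 0.1]
gripper_width: 0.451
grasp_force: 0.0
```

```bash
python3 - <<'E'
from boats import *
o,p,R=state(); print(p,np.abs(o['joint_vel']).max())
c=cam('wrist','v6'); q=proj(c,[[*to_world((45,y)),.02] for y in(-153,153)]); print(q)
u0,u1=int(q[1,0])-40,int(q[0,0])+40; v=int(q[:,1].mean()); r=c['image'][v-75:v+75,u0:u1,::-1]; s=800/(u1-u0)
cv2.imwrite('pics/v6z.png',cv2.resize(r,None,fx=s,fy=s,interpolation=cv2.INTER_CUBIC)); print(u0,v-75,s)
E
```

```text
[ 0.56861581 -0.00894164  0.20634757] 0.0061901768734796735
[[491.91541645 189.79352558]
 [145.88594583 188.45427097]]
105 114 1.8779342723004695
```

View pics/v6z.png

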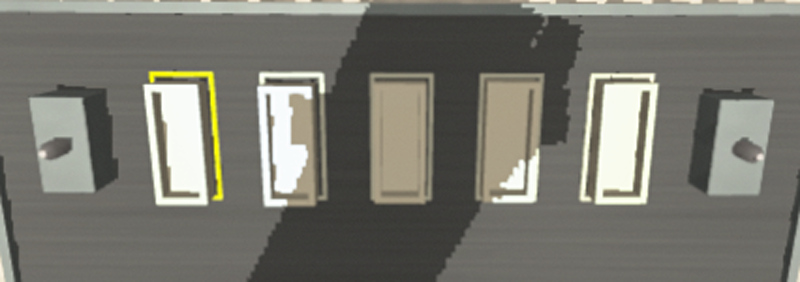

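All five boats sit squarely inside their outlines (13 views of the budget remain fine: two left). Now the cover: move above it, and fit the plate pose from the in-grip pictures.

```bash
cat > fit.py <<'E'
from boats import *
from scipy.optimize import least_squares
he=np.load('hand_eye.npz')
def camAt(p,head):
    a=np.radians(head); y=np.array([np.cos(a),np.sin(a),0]); z=np.array([0,0,-1.]); T=np.c_[np.cross(y,z),y,z]
    c=cam0.copy(); c['R']=he['R']@T.T; c['t']=he['t']-c['R']@np.array(p); return c
cam0=cam('wrist')
# TCP, outline mid u, front outer v, mark y
D=[((.58294,-.00706,.01445),320.1,231.6,0),((.57872,.04503,.0163),320.9,231.3,52),((.58765,-.05841,.01644),321.2,230.5,-52),((.57876,-.11146,.01849),321.2,197.7,-104),((.55772,.09476,.0177),319.3,191,104)]
W=[]
for p,u,v,my in D:
    c=camAt(p,-84.85); X=toplane(c,[(u,v)],.01)[0]; B=toplane(c,[(318,v)],.01)[0]; W.append((X,my,(B-X)[1]*1e3)); 
    T=camAt(p,-84.85); 
f=lambda s:np.concatenate([(W_[0][:2]*1e3-(np.array([s[0],s[1]])+[np.cos(s[2])*31-np.sin(s[2])*W_[1],np.sin(s[2])*31+np.cos(s[2])*W_[1]])) for W_ in W])
r=least_squares(f,[582,-7,.09]); print('mark2',r.x[:2],np.degrees(r.x[2]),'res',r.fun.round(2))
print('camera y-centre check: tool-plane u at base',proj(camAt(D[0][0],-84.85),[[.60,-.0055,.01]]))
plan([.545,.30,.37],-84.86)
E
python3 fit.py
```

```text
mark2 [582.721461    -8.33979707] 5.031763352972211 res [-0.03  0.02 -0.09 -0.07  0.03 -0.    0.01 -0.01  0.07  0.06]
camera y-centre check: tool-plane u at base [[316.90358827 262.16873738]]
from [ 0.5688 -0.0093  0.2067] shift [   4.4 -310.2 -163.4] rot [0.01 0.09 0.13] rows 8.4
```

Emit:
step_arm(
  increments=[
    [[-0.1,0,-33,-20,0,0,0],[-0.1,0,-66,-40,0,0,0],[-0.1,1,-99,-60,0,0,0],[-0.1,2,-132,-80,0,0,0],[-0.1,2,-165,-100,0,0,0],[-0.1,3,-198,-120,0,0,0],[-0.1,3,-231,-140,0,0,0],[-0.1,4,-264,-155,0,0,0],[-0.1,4,-290,-163,0,0,0],[-0.1,4,-310,-163,0,0,0]],
  ],
)

```text
t: 38.2
eef_pos: [0.545, 0.3027, 0.3717]
tool_rot: [-0.001, 0.999, 0.047, 0.001]
contact_force: [-0.0, 0.1, -0.1]
gripper_width: 0.45
grasp_force: 0.0
```

Emit:
step_arm(
  increments=[
    [[-0.1,0,0,0,0,0,0],[-0.1,0,0,0,0,0,0],[-0.1,0,0,0,0,0,0],[-0.1,0,0,0,0,0,0],[-0.1,0,0,0,0,0,0],[-0.1,0,0,0,0,0,0],[-0.1,0,0,0,0,0,0]],
  ],
)

```text
t: 38.78
eef_pos: [0.5454, 0.298, 0.3705]
tool_rot: [-0.0, 0.999, 0.045, -0.0]
contact_force: [0.8, -0.7, -0.1]
gripper_width: 0.451
grasp_force: 0.0
```

```bash
python3 - <<'E'
from h import *
np.savez('plate.npz',o=np.array([.5825,-.0079])-.045*np.array([np.cos(np.radians(5.05)),np.sin(np.radians(5.05))]),yaw=np.radians(5.05))
c=cam('wrist','c1'); o,p,R=state(); print(p,np.abs(o['joint_vel']).max(),o['q'].round(2))
hs=cv2.cvtColor(c['image'],cv2.COLOR_RGB2HSV); m=cv2.inRange(hs,(105,120,50),(128,255,255))
for k in cv2.findContours(m,0,2)[0]:
    if cv2.contourArea(k)<60: continue
    print(cv2.boundingRect(k),[ (toplane(c,cv2.boxPoints(cv2.minAreaRect(k)),z)[:,:2]*1e3).round(0).tolist() for z in(.005,.031)])
E
```

```text
[0.5453445  0.29821914 0.37056836] 0.003591516165588349 [-1.36  0.48  1.14  1.55 -0.44  1.39 -1.67]
(57, 210, 38, 32) [[[464.0, 653.0], [469.0, 603.0], [423.0, 607.0], [419.0, 658.0]], [[472.0, 635.0], [477.0, 588.0], [433.0, 592.0], [429.0, 640.0]]]
(297, 135, 15, 55) [[[524.0, 327.0], [597.0, 327.0], [597.0, 312.0], [525.0, 311.0]], [[529.0, 326.0], [598.0, 326.0], [598.0, 311.0], [530.0, 311.0]]]
(314, 25, 25, 250) [[[400.0, 293.0], [727.0, 293.0], [728.0, 290.0], [400.0, 289.0]], [[412.0, 293.0], [722.0, 294.0], [722.0, 291.0], [412.0, 290.0]]]
(277, 20, 17, 252) [[[400.0, 347.0], [728.0, 347.0], [728.0, 344.0], [400.0, 343.0]], [[411.0, 344.0], [722.0, 345.0], [722.0, 342.0], [412.0, 341.0]]]
```

View pics/c1.png

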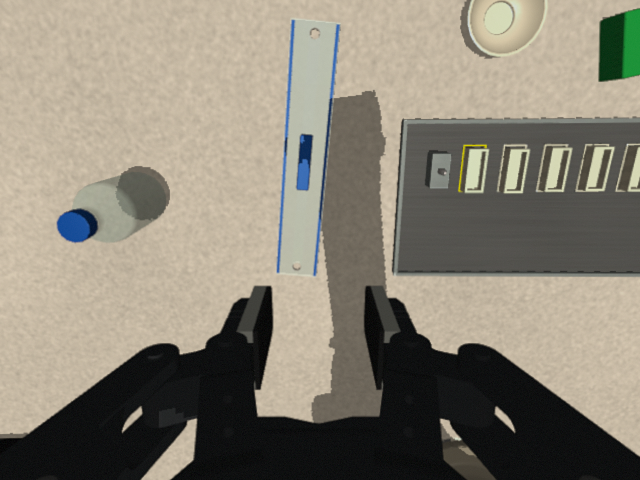

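The cover lies along world x with holes at (314,33) and (297,266) and its handle at (305,162). The boats still sit in their row. I'll refine with the holes.

```bash
python3 - <<'E'
from boats import *
c=cam('wrist'); g=cv2.cvtColor(c['image'],cv2.COLOR_RGB2GRAY)
H=[]
for u,v in((314,33),(297,266)):
    r=g[v-9:v+10,u-9:u+10].astype(int); bg=np.median(r); print(bg); m=(abs(r-bg)>12).astype('uint8')
    n,l,s,ce=cv2.connectedComponentsWithStats(m); i=[j for j in range(1,n) if np.hypot(*(ce[j]-9))<5]
    j=max(i,key=lambda j:s[j,4]); k=max(cv2.findContours((l==j).astype('uint8'),0,2)[0],key=len); bb=cv2.boundingRect(k)
    px=(u-9+bb[0]+(bb[2]-1)/2,v-9+bb[1]+(bb[3]-1)/2); print(px,bb); H.append(toplane(c,[px],.004)[0])
H=np.array(H); d=H[0]-H[1]; print(H.round(4),np.linalg.norm(d),'axis head',np.degrees(np.arctan2(d[1],d[0])),'mid',H.mean(0))
hd=np.degrees(np.arctan2(d[1],d[0]))
plan([.5640,H.mean(0)[1],.012],hd-90)
_,y=plate(); print('seat',to_world((45,0)))
E
```

```text
187.0
(314.5, 32.0) (4, 3, 12, 11)
185.0
(296.5, 267.0) (4, 7, 10, 7)
[[0.7177 0.3188 0.004 ]
 [0.4087 0.3181 0.004 ]] 0.3090381862187167 axis head 0.12509405247285868 mid [0.5631733  0.31844924 0.004     ]
from [0.5453 0.2984 0.3706] shift [ 20.4 -18.2 358.6] rot [-0.02  0.    5.02] rows 8.6
seat [ 0.5825 -0.0079]
```

Emit:
step_arm(
  increments=[
    [[-0.1,9,-8,30,0,0,2],[-0.1,19,-18,65,0,0,4],[-0.1,19,-18,105,0,0,5],[-0.1,19,-18,145,0,0,5],[-0.1,19,-18,185,0,0,5],[-0.1,19,-18,225,0,0,5],[-0.1,19,-18,262,0,0,5],[-0.1,19,-18,295,0,0,5],[-0.1,19,-18,315,0,0,5],[-0.1,19,-18,315,0,0,5]],
  ],
)

```text
t: 39.72
eef_pos: [0.5595, 0.3174, 0.0508]
tool_rot: [0.002, 1.0, 0.002, -0.003]
contact_force: [-0.6, 0.9, -1.2]
gripper_width: 0.445
grasp_force: 0.0
```

Emit:
step_arm(
  increments=[
    [[-0.1,0,0,0,0,0,0],[-0.1,0,0,0,0,0,0],[-0.1,0,0,15,0,0,0],[-0.1,0,0,30,0,0,0],[-0.1,0,0,40,0,0,0],[-0.1,0,0,43,0,0,0],[-0.1,0,0,43,0,0,0],[-0.1,0,0,43,0,0,0]],
  ],
)

```text
t: 40.38
eef_pos: [0.5626, 0.3183, 0.0124]
tool_rot: [0.0, 1.0, 0.002, -0.0]
contact_force: [-0.2, 0.6, 0.1]
gripper_width: 0.452
grasp_force: 0.0
```

```bash
python3 - <<'E'
from boats import *
plan([.5637,.3184,.0105],-89.85)
E
```

```text
from [0.5626 0.3183 0.0124] shift [ 1.1 -0.1  1.9] rot [0.02 0.01 0.02] rows 0.1
```

Emit:
step_arm(
  increments=[
    [[-0.1,1,0,1,0,0,0],[-0.1,1,0,1,0,0,0],[-0.5,1,0,1,0,0,0],[-0.6,1,0,1,0,0,0],[-1,1,0,1,0,0,0],[-1,1,0,1,0,0,0],[-1,1,0,1,0,0,0],[-1,1,0,1,0,0,0],[-1,1,0,1,0,0,0],[-1,1,0,1,0,0,0]],
  ],
  force=110,
)

```text
t: 41.22
eef_pos: [0.5638, 0.3184, 0.0122]
tool_rot: [-0.0, 1.0, 0.001, 0.0]
contact_force: [-2.3, -0.5, 6.0]
gripper_width: 0.156
grasp_force: 108.4
```

```bash
python3 - <<'E'
from boats import *
o,p,R=state(); print(p,o['gripper_width'],o['q'].round(2))
plan([.5637,.3184,.16],-89.85)
_,y=plate(); 
for h in(5.05,-174.95): plan([*to_world((45,0)),.16],h)
E
```

```text
[0.5637791  0.31843516 0.0122496 ] 0.15575240103752785 [-1.15  0.87  0.8   1.8  -0.83  0.84 -1.5 ]
from [0.5638 0.3184 0.0122] shift [  -0.    -0.  -147.8] rot [-0.03 -0.03  0.02] rows 3.5
from [0.5638 0.3184 0.0122] shift [  17.8  326.3 -147.9] rot [-0.000e+00 -5.000e-02 -9.488e+01] rows 13.3
from [0.5638 0.3184 0.0122] shift [  17.8  326.3 -147.9] rot [-5.000e-02  0.000e+00  8.512e+01] rows 11.9
```

Emit:
step_arm(
  increments=[
    [[-1,0,0,-10,0,0,0],[-1,0,0,-30,0,0,0],[-1,0,0,-55,0,0,0],[-1,0,0,-80,0,0,0],[-1,0,0,-100,0,0,0],[-1,0,0,-108,0,0,0],[-1,0,0,-108,0,0,0],[-1,0,0,-108,0,0,0]],
  ],
)

```text
t: 41.88
eef_pos: [0.5629, 0.3186, 0.119]
tool_rot: [-0.0, 1.0, 0.002, -0.0]
contact_force: [-0.2, 0.2, -2.6]
gripper_width: 0.16
grasp_force: 107.7
```

Emit:
step_arm(
  increments=[
    [[-1,1,12,0,0,0,-3],[-1,2,30,0,0,0,-8],[-1,3,50,0,0,0,-14],[-1,4,70,0,0,0,-20],[-1,5,90,0,0,0,-26],[-1,6,110,0,0,0,-32],[-1,7,130,0,0,0,-38],[-1,8,150,0,0,0,-43],[-1,9,162,0,0,0,-46],[-1,9,162,0,0,0,-46]],
  ],
)

```text
t: 42.72
eef_pos: [0.5721, 0.1521, 0.1183]
tool_rot: [0.001, 0.92, 0.391, -0.001]
contact_force: [-1.0, -0.1, -3.3]
gripper_width: 0.16
grasp_force: 107.7
```

Emit:
step_arm(
  increments=[
    [[-1,0,0,0,0,0,0],[-1,0,0,0,0,0,0],[-1,0,0,0,0,0,0],[-1,0,0,0,0,0,0]],
  ],
)

```text
t: 43.05
eef_pos: [0.5727, 0.1578, 0.119]
tool_rot: [-0.0, 0.92, 0.393, -0.0]
contact_force: [0.3, -1.3, -3.2]
gripper_width: 0.159
grasp_force: 107.7
```

```bash
python3 - <<'E'
from boats import *
o,p,R=state(); print(o['q'].round(2),o['grasp_force'],o['gripper_width'])
plan([*to_world((45,0)),.12],5.05)
E
```

```text
[-0.91  0.58  0.74  1.89 -0.5   0.87 -0.68] 107.73285984992981 0.15878475290673194
from [0.5727 0.1578 0.119 ] shift [-112.9  121.7   -1. ] rot [-4.000e-02  2.000e-02 -4.879e+01] rows 6.8
```

Emit:
step_arm(
  increments=[
    [[-1,-12,13,0,0,0,-5],[-1,-26,28,0,0,0,-11],[-1,-41,44,0,0,0,-17],[-1,-56,60,0,0,0,-23],[-1,-71,76,0,0,0,-29],[-1,-86,92,0,0,0,-35],[-1,-99,106,0,0,0,-41],[-1,-108,116,0,0,0,-46],[-1,-113,122,0,0,0,-48.8],[-1,-113,122,0,0,0,-48.8]],
  ],
)

```text
t: 43.88
eef_pos: [0.5829, -0.0118, 0.1197]
tool_rot: [0.001, 0.676, 0.737, -0.0]
contact_force: [0.2, -0.1, -2.6]
gripper_width: 0.161
grasp_force: 107.8
```

Emit:
step_arm(
  increments=[
    [[-1,0,0,0,0,0,0],[-1,0,0,0,0,0,0],[-1,0,0,0,0,0,0],[-1,0,0,0,0,0,0],[-1,0,0,0,0,0,0]],
  ],
)

```text
t: 44.3
eef_pos: [0.5828, -0.0087, 0.1194]
tool_rot: [-0.0, 0.675, 0.737, -0.0]
contact_force: [0.7, 0.0, -2.3]
gripper_width: 0.157
grasp_force: 107.8
```

```bash
python3 - <<'E'
from boats import *
o,p,R=state(); print(p,o['grasp_force'],o['gripper_width'],np.abs(o['joint_vel']).max())
plan([*to_world((45,0)),.075],5.05)
E
```

```text
[ 0.58277792 -0.00867555  0.11940828] 107.77743816375732 0.1567393254743821 0.007240614352119832
from [ 0.5828 -0.0087  0.1194] shift [ 0.8 -0.2 44.4] rot [-0.01 -0.01 -0.02] rows 1.1
```

Emit:
step_arm(
  increments=[
    [[-1,0.8,0,15,0,0,0],[-1,0.8,0,30,0,0,0],[-1,0.8,0,42,0,0,0],[-1,0.8,0,46,0,0,0],[-1,0.8,0,46,0,0,0],[-1,0.8,0,46,0,0,0],[-1,0.8,0,46,0,0,0]],
  ],
)

```text
t: 44.88
eef_pos: [0.5833, -0.0089, 0.0742]
tool_rot: [0.0, 0.676, 0.737, 0.0]
contact_force: [0.6, 0.1, -2.4]
gripper_width: 0.158
grasp_force: 107.8
```

Emit:
step_arm(
  increments=[
    [[-1,0,0,3,0,0,0],[-1,0,0,6,0,0,0],[-1,0,0,9,0,0,0],[-1,0,0,12,0,0,0],[-1,0,0,12,0,0,0],[-1,0,0,12,0,0,0]],
  ],
)

```text
t: 45.38
eef_pos: [0.5825, -0.0088, 0.0613]
tool_rot: [-0.0, 0.676, 0.737, -0.0]
contact_force: [-0.9, 0.2, -2.9]
gripper_width: 0.16
grasp_force: 107.8
```

Emit:
step_arm(
  increments=[
    [[-1,0.8,0,2,0,0,0],[-1,0.8,0,4,0,0,0],[-1,0.8,0,6,0,0,0],[-1,0.8,0,6,0,0,0],[-1,0.8,0,6,0,0,0]],
  ],
)

```text
t: 45.8
eef_pos: [0.5825, -0.008, 0.0554]
tool_rot: [-0.0, 0.676, 0.737, -0.0]
contact_force: [0.7, -0.0, -2.5]
gripper_width: 0.16
grasp_force: 107.8
```

Emit:
step_arm(
  increments=[
    [[-1,0,0,2,0,0,0],[-1,0,0,4,0,0,0],[-1,0,0,5,0,0,0],[-1,0,0,5,0,0,0],[-1,0,0,5,0,0,0]],
  ],
)

```text
t: 46.22
eef_pos: [0.5826, -0.008, 0.0504]
tool_rot: [-0.0, 0.676, 0.737, -0.0]
contact_force: [-0.1, -0.6, -2.8]
gripper_width: 0.156
grasp_force: 107.8
```

Emit:
step_arm(
  increments=[
    [[-1,0,0,1.5,0,0,0],[-1,0,0,3,0,0,0],[-1,0,0,4,0,0,0],[-1,0,0,4.5,0,0,0],[-1,0,0,4.5,0,0,0]],
  ],
)

```text
t: 46.63
eef_pos: [0.5826, -0.0079, 0.0462]
tool_rot: [-0.0, 0.676, 0.737, 0.0]
contact_force: [-1.8, 0.9, 1.7]
gripper_width: 0.156
grasp_force: 108.5
```

Emit:
step_arm(
  increments=[
    [[-0.5,0,0,0,0,0,0],[-0.4,0,0,0,0,0,0],[-0.3,0,0,0,0,0,0],[-0.3,0,0,0,0,0,0],[-0.3,0,0,0,0,0,0],[-0.3,0,0,-5,0,0,0],[-0.3,0,0,-20,0,0,0],[-0.3,0,0,-50,0,0,0],[-0.3,0,0,-85,0,0,0],[-0.3,0,0,-120,0,0,0]],
  ],
)

```text
t: 47.47
eef_pos: [0.582, -0.0083, 0.1672]
tool_rot: [-0.0, 0.676, 0.737, -0.001]
contact_force: [0.3, 0.3, -0.2]
gripper_width: 0.353
grasp_force: 0.0
```

Emit:
step_arm(
  increments=[
    [[-0.3,-10,0,-30,0,0,0],[-0.3,-30,0,-60,0,0,0],[-0.3,-60,0,-90,0,0,0],[-0.3,-75,0,-120,0,0,0],[-0.3,-75,0,-150,0,0,0],[-0.3,-75,0,-160,0,0,0],[-0.3,-75,0,-160,0,0,0],[-0.3,-75,0,-160,0,0,0],[-0.3,-75,0,-160,0,0,0],[-0.3,-75,0,-160,0,0,0]],
  ],
)

```text
t: 48.3
eef_pos: [0.5882, -0.0819, 0.3241]
tool_rot: [-0.001, 0.675, 0.737, -0.001]
contact_force: [0.1, -0.6, 0.9]
gripper_width: 0.351
grasp_force: 0.0
```

```bash
python3 - <<'E'
from boats import *
w=cam('wrist')['image']; s=cam('side')['image'][215:330,270:390]; 
cv2.imwrite('pics/fin.png',np.hstack([cv2.resize(w[0:330,180:480],(420,462)),cv2.resize(s,(375,359)).repeat(1,0) if 0 else cv2.copyMakeBorder(cv2.resize(s,(375,359),interpolation=cv2.INTER_CUBIC),0,103,0,0,0)])[:,:,::-1])
E
```

```text
(no output)
```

View pics/fin.png

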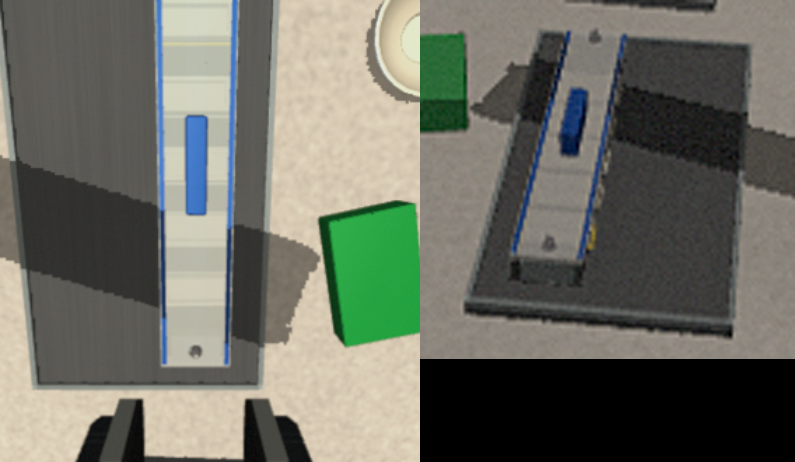

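The last view shows the cover flush, with both pins through its holes, the five boats evenly spaced beneath it, and the arm clear.

```bash
python3 -c "
from station import bot
print(bot.hand_in())"
```

```text
the job is handed in; nothing more can be done
None
```

The job is handed in: the scraper is home in its slot, five boats are in the row (each within about 1.5 mm of its outline's centre), and the cover lies on both ledges over the pins with the arm clear.

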